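# Pack the stacking lunch box

## Task

Pack the lunch box on the dark wooden tray: set the deep white box down in the middle of the tray, lengthwise with it, then stand the small knobbed pot upright inside the deep box, then seat the shallow divided box on the deep one, and last the wooden lid on the shallow box. Keep to that order, one piece after another; each piece must sit level and fully home on the one below, and be set down rather than dropped. Leave the mug, the timer and the honey jar alone.

Things in the scene. Friction and masses are not known exactly. Their poses are not given: they have to be found in the camera images.
- tray: Dark wooden tray, fixed, 160 mm along its x by 108 mm along its y, lip 13 mm high and 8 mm wide all round; its flat floor (144 x 92 mm) lies 6 mm above the origin. Origin: centre of the underside, on the worktop; z up.
- deep_box: Deep white plastic box, open on top, undivided. 116 mm along x, 62 mm along y (grip across this, from outside), 62 mm high; 0.11 to 0.23 kg. Grey foot below, 101 x 47 x 4 mm, drops into the opening of the box below with 4 mm play all round. Origin: centre of the foot's underside; z up; a half turn changes nothing. Inner floor 7.5 mm above the origin, opening 109 x 55 mm.
- pot: Small round steel pot, lid fixed on, black knob; 44 mm high. Body 42 mm in diameter, 26 mm high; knob (grip it) 14 mm in diameter, 26 to 44 mm above the origin; 0.06 to 0.13 kg. Origin: centre of its underside; z up. Standing in the deep box it fits under the shallow box. There, open the fingers only a little, along the box's long side.
- shallow_box: Shallow white plastic box, open on top, one wall across its middle. 116 mm along x, 62 mm along y (grip across this, from outside), 40 mm high; 0.09 to 0.18 kg. Grey foot below, 101 x 47 x 4 mm, drops into the opening of the box below with 4 mm play all round. Origin: centre of the foot's underside; z up; a half turn changes nothing. Seated, its origin is 58 mm above the deep box's.
- lid: Flat wooden lid; plate 116 mm along x, 62 mm along y, at z 4 to 12 mm; grip bar on top, 50 mm along x, 12 mm thick in y, at z 12 to 32 mm; 0.06 to 0.13 kg. Grey foot below, 101 x 47 x 4 mm, drops into the opening of the box below with 4 mm play all round. Origin: centre of the foot's underside; z up; a half turn changes nothing. Seated, its origin is 36 mm above the shallow box's.
- mug: Bystander: dark grey and white mug, 97 mm high, 82 mm in diameter, behind the work. Origin: on its underside. Leave it alone.
- timer: Bystander: cream wind-up kitchen timer, 60 x 62 x 62 mm, to the left. Origin: centre of its underside. Leave it alone.
- honey_jar: Bystander: glass jar with a dark screw lid, 61 mm in diameter, 82 mm high, to the right. Origin: centre of its underside. Leave it alone.

How it is judged (in metres and radians):
On the way, in this order (a step that is already met when the one before it is completed fails the run):
1. the deep box stands in the middle of the tray (horizontal distance between deep_box and tray below 0.012 m and z of deep_box in the frame of tray between 0.003 and 0.009 m and angle between deep_box's own z axis and vertical below 0.06 rad and angle between the x axis of deep_box and the x axis of tray, either way round below 0.17 rad), for 0.2 s.
2. the pot stands in the deep box (all of step 1 and horizontal distance between pot and deep_box below 0.038 m and z of pot in the frame of deep_box between 0.004 and 0.011 m and angle between pot's own z axis and vertical below 0.1 rad), for 0.2 s.
3. the shallow box is seated on the deep box, over the pot (all of step 2 and horizontal distance between shallow_box and deep_box below 0.008 m and z of shallow_box in the frame of deep_box between 0.055 and 0.061 m and angle between shallow_box's own z axis and vertical below 0.06 rad and angle between the x axis of shallow_box and the x axis of deep_box, either way round below 0.12 rad), for 0.2 s.
4. the lid is seated on the shallow box (all of step 3 and horizontal distance between lid and shallow_box below 0.008 m and z of lid in the frame of shallow_box between 0.033 and 0.039 m and angle between lid's own z axis and vertical below 0.06 rad and angle between the x axis of lid and the x axis of shallow_box, either way round below 0.12 rad), for 0.2 s.
At the end, for the whole second after the job is handed in: Deep box on the tray floor within 12 mm of its middle and 10 degrees of lengthwise; pot upright on its inner floor; shallow box fully down on the deep box and lid on the shallow box (8 mm sideways, 3 mm height, 3 degrees level, 7 degrees yaw); all released and at rest (all of step 4 and linear speed of each of deep_box, pot, shallow_box, lid below 0.02 m/s and contact force between the fingers and deep_box below 0.2 N and contact force between the fingers and pot below 0.2 N and contact force between the fingers and shallow_box below 0.2 N and contact force between the fingers and lid below 0.2 N); the robot touches nothing.
It fails at once if a bystander (mug, timer, honey jar) is pushed more than 20 mm or tipped (distance of any of mug, timer, honey_jar from where it was at the start of the episode above 0.02 m or angle between any of mug, timer, honey_jar's own z axis and vertical above 0.3 rad).
It fails at once if a piece is dropped (moves faster than 0.5 m/s, a fall of 13 mm, while the fingers do not touch it) ((linear speed of deep_box above 0.5 m/s and contact force between the fingers and deep_box below 0.01 N) or (linear speed of pot above 0.5 m/s and contact force between the fingers and pot below 0.01 N) or (linear speed of shallow_box above 0.5 m/s and contact force between the fingers and shallow_box below 0.01 N) or (linear speed of lid above 0.5 m/s and contact force between the fingers and lid below 0.01 N)).
It also fails if it takes over 128 s, if anything falls off the work surface, if the arm or the gripper's body presses on something with over 40 N, if the wrist force passes 120 N, or if a joint passes its speed limit or range.

## Robot

A 7-joint arm with a two-finger parallel gripper is mounted at the origin on a cart in front of the work surface, level with it; the furniture and walls round the work are solid. World frame = base frame: x ahead of the robot, y to its left, z up, the work surface at z = 0. Lengths are in mm, angles in rad, forces in N, time in s.
With the tool pointing down it reaches from about 400 to 875 mm from the base axis. Payload 4.4 kg.
Tool frame: the origin (TCP) lies midway between the tips of the shut fingers; the grasp point (between the pads) lies 19 mm behind it; z points along the fingers, y is the line along which they close (so a half turn about z gives the same grasp; the last joint's range is limited). The gripper opens to 85 mm and grips with 20 to 120 N. Pads are 22 mm wide; open, the fingers measure 114 mm over their backs; the gripper's body (76 mm by 85 mm) begins 54 mm behind the grasp point. The pads swing forward as they close: fully open they stand 13 mm farther back than shut.
Start: joints at [-0.066, 0.628, 0.038, 1.517, -0.027, 0.996, -0.02], TCP at [650.014, 0.027, 231.313] pointing down, gripper open.
Joint ranges: [-3.06, 3.06], [-0.37, 2.12], [-1.25, 1.32], [0.18, 2.47], [-1.1, 4.24], [0.23, 1.98], [-2.94, 2.94]. Speed limits (rad/s): [2.57, 2.57, 3.14, 3.14, 3.14, 3.14, 3.14].

## Interface

Orientations are given as [roll, pitch, yaw] about the fixed x, y, z axes, in that order (R = Rz(yaw) Ry(pitch) Rx(roll)).
In Python, from cell import monitor, cams, ctrl gives the robot as it stands.
- The arm moves only by the tool drive_tool, never from a script. Its argument "motion" is a list of rows, each an object with "fingers": the opening, from 0 (shut) to 1 (fully open); "linear": the shift along the tool's x, y, z in m, a list of three; "twist": the turn about the tool's z in rad. In form: [{"fingers": fingers, "linear": [x, y, z], "twist": twist}, ...]. A call has 1 to 5 rows; each row shifts and turns the commanded pose from where the row before left it, along the tool's axes as they then stand; what a row does not reach is not made up. A row lasts 1/12 s, in which the tool goes at most 41.7 mm and 7.16 degrees, less where a joint would pass 70% of its speed; a pose out of reach is approached as far as the arm can. A call with a gripper value outside its range is refused whole. The fingers move at their own pace and stop on an object; the grip force is fixed at half the most. Time passes only in rows, so rows that do not move let the fingers close. It gives the time, the measured TCP pose, the force, the opening and the grip force at its end, in the units of the state.
- monitor.read_state(): the state, without advancing time (a new reading comes with each control period).
- cams.get_image(name): name is "scene" or "side" or "wrist"; returns a dict with "color" (400x640x3 uint8, blue, green, red), "K" (3x3 intrinsics, pixels), "k1" (the pictures are not rectified: a ray, as slopes to the right and down, at radius r is drawn at 1 + k1 r^2 times it, then the intrinsics apply), "R" (3x3) and "t" (3): a world point X has camera coordinates R X + t. Camera axes: x right, y down, z forward; pixel columns grow to the right and rows downward; lengths in mm; the calibration is good to about 2 mm. A picture is of the moment at which its call begins. There is no depth.
- ctrl.finish_job(): hands the job in; it is judged then, once.
The state is a dict: "clock": time; "qpos": joint angles; "qd": joint speeds; "tau": joint torques, N m; "eef_pos": TCP position; "tool_rot": TCP orientation; "force": force on the tool from outside, world axes, zero at the start; "torque": the same for the moment, N m; "width": finger opening in mm; "gripper_force": force on a finger pad.
Only numpy, scipy, OpenCV 4.12 (cv2) and the standard library are available. Lean on these libraries where they do the work, as an engineer would, in place of code of your own. Each camera call takes 0.05 s, during which the arm holds its last target. There are 200 camera calls.

## Working session

There is one attempt and no reset: what is moved stays moved. The work goes in short steps, Python scripts to look and compute and a tool call to move; the robot and the scene stay as the last step left them, time stands still between calls to the robot, and variables do not carry over. Pictures are saved under pics/ and viewed, at most 14 in all, crops included, and the job is handed in when it is done.

Besides the shell and the picture viewer there is one more tool, called as name([rows], argument=value, ...), one row to a line, values as JSON. drive_tool: Moves the arm, as the interface text tells. Its arguments: {"type":"object","properties":{"motion":{"type":"array"}},"required":["motion"]}

```bash
mkdir -p pics; ls; cat > h.py <<'E'
import numpy as np, cv2
from cell import monitor, cams, ctrl
def shot(name, fn):
    im=cams.get_image(name); cv2.imwrite('pics/'+fn+'.png',im['color'])
    np.savez('pics/'+fn+'.npz',K=im['K'],k1=im['k1'],R=im['R'],t=im['t']); return im
def cal(fn): 
    c=np.load('pics/'+fn+'.npz'); return c['K'],float(c['k1']),c['R'],c['t']
def proj(fn,P):
    K,k1,R,t=cal(fn); d=np.array([k1,0,0,0,0]); 
    return cv2.projectPoints(np.array(P,float).reshape(-1,3),cv2.Rodrigues(R)[0],t.reshape(3),K,d)[0].reshape(-1,2)
def back(fn,px,z):
    K,k1,R,t=cal(fn); u=cv2.undistortPoints(np.array(px,float).reshape(-1,1,2),K,np.array([k1,0,0,0,0])).reshape(-1,2)
    d=np.c_[u,np.ones(len(u))]@R; c=-R.T@t.reshape(3)
    z=np.broadcast_to(z,len(u)); return c+d*((z-c[2])/d[:,2])[:,None]
E
python3 - <<'E'
from h import *
for n in('scene','side','wrist'):
    im=shot(n,n+'0'); print(n,-im['R'].T@im['t'],im['k1'],im['K'][0,0])
print(monitor.read_state())
E
```

```text
pics
scene [-207.7139877   914.74534253  892.75361064] 0.011441827456992605 462.4318486135182
side [ 529.70889877 -958.39123402  580.69777353] 0.019146635597170253 378.1999009814714
wrist [650.87212567  84.37082451 373.56515192] -0.01258850008303283 286.83869906800015
{'clock': 0.15, 'qpos': array([-0.06582574,  0.62913552,  0.03847005,  1.51813352, -0.02698827,
        0.99633026, -0.02001099]), 'qd': array([ 1.49725298e-03, -1.98282993e-03, -6.81940620e-04, -1.69855273e-03,
        4.13834121e-05, -1.14514452e-03,  6.13765933e-04]), 'tau': array([ 2.19518879e-03, -5.63800478e+01,  1.22790758e+00, -1.93650573e+01,
        1.11919764e-02,  7.40401709e-03, -1.44664841e-05]), 'eef_pos': array([6.49516829e+02, 3.31879433e-02, 2.30601083e+02]), 'tool_rot': array([-3.14010481e+00,  3.01592503e-05,  1.57080008e+00]), 'force': array([-0.65668376, -0.0124821 ,  1.1435581 ]), 'torque': array([ 0.03999442, -0.04875144,  0.05736021]), 'gripper_force': 0.0, 'width': 85.44221054534776}
```

View pics/scene0.png

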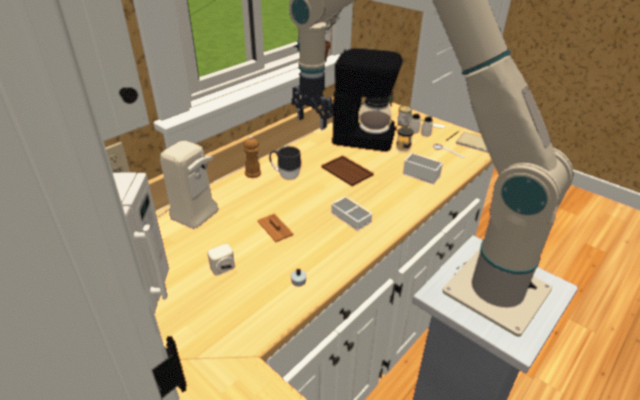

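View pics/side0.png

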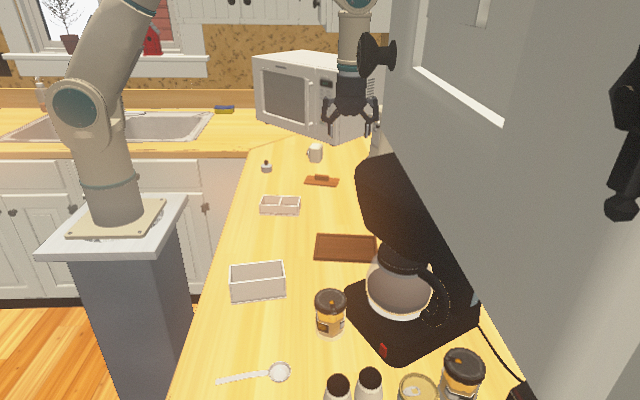

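View pics/wrist0.png

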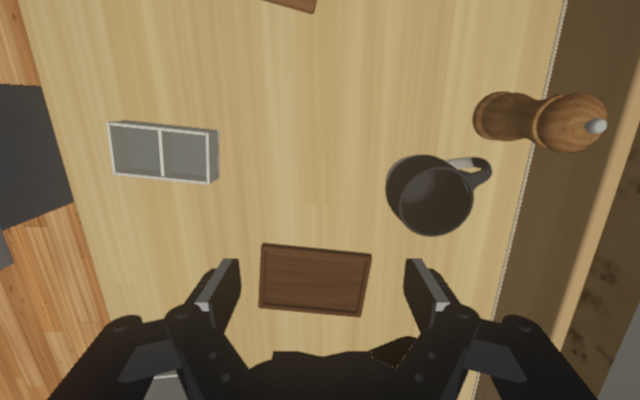

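```bash
python3 - <<'E'
from h import *
np.set_printoptions(precision=1,suppress=True)
for n,f,px,z in [('tray','wrist0',[(262,243),(371,255),(361,316),(259,306)],13),('shal','wrist0',[(109,122),(217,130),(211,184),(114,175)],40),
 ('tray','side0',[(317,234),(377,236),(376,262),(314,260)],13),('shal','side0',[(262,197),(300,196),(300,208),(260,208)],40),
 ('deep','side0',[(229,265),(284,261),(286,280),(231,287)],62),('lid','side0',[(309,178),(338,180),(338,186),(305,184)],12),('potknob','side0',[(266,162)],44),
 ('deep','scene0',[(411,155),(441,163),(437,174),(404,168)],62),('lid','scene0',[(275,214),(293,235),(276,241),(258,219)],12),('potknob','scene0',[(299,270)],44)]:
    p=back(f,px,z); print(n,f,p[:,:2].tolist() and p[:,:2].round().tolist(),p.mean(0)[:2], np.linalg.norm(np.diff(p[:,:2],axis=0),axis=1))
E
```

```text
tray wrist0 [[567.0, -100.0], [720.0, -119.0], [711.0, -225.0], [555.0, -207.0]] [ 638.1 -162.6] [154.6 106.7 157.1]
shal wrist0 [[409.0, 65.0], [531.0, 56.0], [517.0, -7.0], [401.0, 4.0]] [464.5  29.6] [122.2  65.2 116.3]
tray side0 [[564.0, -116.0], [723.0, -129.0], [701.0, -239.0], [553.0, -228.0]] [ 635.3 -178. ] [159.9 112.2 149.3]
shal side0 [[404.0, 46.0], [518.0, 50.0], [518.0, -22.0], [405.0, -20.0]] [461.4  13.5] [113.9  72.5 113.8]
deep side0 [[367.0, -303.0], [485.0, -292.0], [491.0, -355.0], [382.0, -373.0]] [ 431.3 -330.7] [118.3  63.1 110.3]
lid side0 [[548.0, 234.0], [648.0, 217.0], [644.0, 170.0], [534.0, 188.0]] [593.8 202.3] [101.5  46.2 111.6]
potknob side0 [[396.0, 303.0]] [395.5 303.3] []
deep scene0 [[478.0, -324.0], [375.0, -349.0], [350.0, -281.0], [449.0, -237.0]] [ 413.3 -298. ] [106.2  73.1 108.3]
lid scene0 [[631.0, 181.0], [522.0, 213.0], [539.0, 264.0], [651.0, 233.0]] [586.  222.6] [113.4  53.8 115.9]
potknob scene0 [[389.0, 323.0]] [389.4 323.4] []
```

```bash
python3 - <<'E'
from h import *
a=cv2.imread('pics/scene0.png')[130:300,200:460]; b=cv2.imread('pics/side0.png')[140:310,220:400]
cv2.imwrite('pics/c1.png',cv2.resize(a,None,fx=3,fy=3,interpolation=cv2.INTER_CUBIC)); cv2.imwrite('pics/c2.png',cv2.resize(b,None,fx=3.5,fy=3.5,interpolation=cv2.INTER_CUBIC))
E
```

```text
(no output)
```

View pics/c1.png

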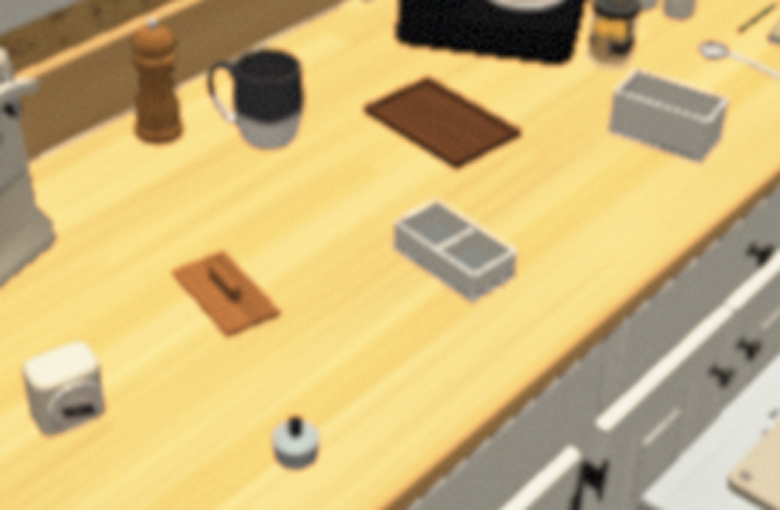

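View pics/c2.png

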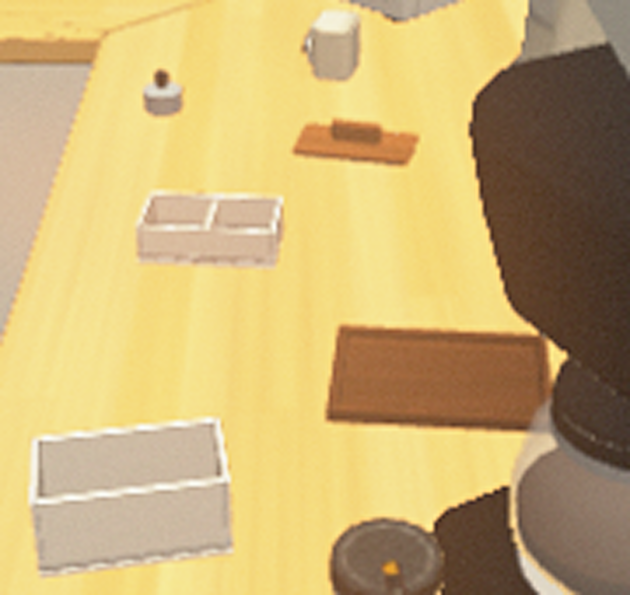

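```bash
cat >> h.py <<'E'
from scipy.optimize import least_squares
def fit(obs,L,W,z,guess):
    """obs: list of (frame,[px..]) with corners; each matched to nearest model corner"""
    def corners(p):
        c,s=np.cos(p[2]),np.sin(p[2]); q=np.array([(L,W),(L,-W),(-L,-W),(-L,W)])/2
        return np.c_[q@np.array([[c,s],[-s,c]])+p[:2],np.full(4,z)]
    def res(p):
        r=[]
        for f,px in obs:
            P=proj(f,corners(p))
            for q in px: d=P-np.array(q,float); r+=list(d[np.argmin((d**2).sum(1))])
        return np.array(r)
    s=least_squares(res,guess,x_scale=[10,10,.1]); return s.x,np.sqrt(np.mean(s.fun**2))
A=lambda l:[((x+.5)/3-.5+200,(y+.5)/3-.5+130) for x,y in l]
B=lambda l:[((x+.5)/3.5-.5+220,(y+.5)/3.5-.5+140) for x,y in l]
E
python3 - <<'E'
from h import *
np.set_printoptions(precision=3,suppress=True)
D={'tray':(160,108,13,(636,-168,-.1),A([(429,77),(520,131),(457,167),(365,110)]),B([(340,326),(548,335),(328,420)])),
'deep':(116,62,62,(425,-320,.1),A([(635,70),(726,103),(708,124),(612,93)]),B([(35,438),(219,420),(231,484),(36,502)])),
'shal':(116,62,40,(463,22,-.05),A([(434,203),(514,251),(475,275),(396,237)]),B([(148,194),(282,197),(280,233),(138,230)])),
'lid':(116,62,12,(590,212,-.2),A([(223,252),(279,312),(230,334),(173,270)]),B([(305,122),(418,133),(413,159),(294,150)]))}
for n,(L,W,z,g,a,b) in D.items():
    for o in ([('scene0',a)],[('side0',b)],[('scene0',a),('side0',b)]): print(n,o[0][0],*fit(o,L,W,z,g))
print(fit([('wrist0',[(262,243),(371,255),(361,316),(259,306)])],160,108,13,(636,-168,-.1)))
print(fit([('wrist0',[(109,122),(217,130),(211,184),(114,175)])],116,62,40,(463,22,-.05)))
print(back('scene0',A([(295,420)]),44),back('side0',B([(161,72)]),44))
E
```

```text
tray scene0 [ 628.116 -159.952   -0.116] 0.6738145883414695
tray side0 [ 636.82  -175.117   -0.09 ] 0.6798188589868129
tray scene0 [ 635.452 -169.514   -0.1  ] 1.403691205723317
deep scene0 [ 423.624 -312.889    0.136] 0.4915242101077225
deep side0 [ 429.502 -324.417    0.138] 0.6842148893746662
deep scene0 [ 428.667 -322.061    0.138] 1.0679341726878022
shal scene0 [452.814  35.689  -0.043] 1.5400512733830278
shal side0 [460.031  23.066  -0.047] 0.1963580858585707
shal scene0 [457.551  30.522  -0.045] 1.4913331184810805
lid scene0 [587.948 222.459  -0.242] 0.8049437695212553
lid side0 [592.092 218.871  -0.191] 0.22439518008363915
lid scene0 [590.447 221.052  -0.229] 0.7728258337309033
(array([ 638.044, -162.892,   -0.112]), np.float64(1.1622303536456624))
(array([464.781,  29.709,  -0.11 ]), np.float64(2.133436612445528))
[[392.049 324.305  44.   ]] [[392.878 319.707  44.   ]]
```

```bash
python3 - <<'E'
from h import *
np.set_printoptions(precision=1,suppress=True)
print(back('wrist0',[(320,200),(320,100),(320,50)],62)); print(back('wrist0',[(320,200)],12))
print('jar top',back('side0',[(330,297)],82),'jar base',back('side0',[(330,330)],5))
print('axis',cal('wrist0')[2][2])
print('timer',back('scene0',A([(65,420)]),0), 'mug',back('scene0',A([(268,140)]),0))
E
```

```text
[[648.3 -20.1  62. ]
 [648.5  88.1  62. ]
 [648.5 134.2  62. ]]
[[647.9 -36.8  12. ]]
jar top [[ 576.5 -428.3   82. ]] jar base [[ 577.8 -436.9    5. ]]
axis [-0.  -0.3 -0.9]
timer [[573.3 432.5   0. ]] mug [[760.1  -5.6   0. ]]
```

drive_tool([
  {"fingers": 1, "linear": [-0.028, -0.019, 0.005], "twist": 0},
  {"fingers": 1, "linear": [-0.028, -0.019, 0.005], "twist": 0},
  {"fingers": 1, "linear": [-0.028, -0.019, 0.005], "twist": 0},
  {"fingers": 1, "linear": [-0.028, -0.019, 0.005], "twist": 0},
  {"fingers": 1, "linear": [-0.028, -0.019, 0.005], "twist": 0},
])

```text
clock: 0.57
eef_pos: [553.8, -141.0, 205.9]
tool_rot: [-3.141, 0.0, 1.571]
force: [0.9, 0.0, -0.1]
width: 84.9
gripper_force: 0.0
```

drive_tool([
  {"fingers": 1, "linear": [-0.03, -0.021, 0.005], "twist": 0},
  {"fingers": 1, "linear": [-0.03, -0.021, 0.005], "twist": 0},
  {"fingers": 1, "linear": [-0.03, -0.021, 0.005], "twist": 0},
  {"fingers": 1, "linear": [-0.03, -0.021, 0.005], "twist": 0},
  {"fingers": 1, "linear": [-0.03, -0.021, 0.005], "twist": 0},
])

```text
clock: 0.98
eef_pos: [448.7, -291.1, 181.0]
tool_rot: [-3.141, -0.0, 1.571]
force: [0.1, -0.0, 0.4]
width: 85.5
gripper_force: 0.0
```

drive_tool([
  {"fingers": 1, "linear": [0, 0, 0], "twist": 0.12},
  {"fingers": 1, "linear": [0, 0, 0], "twist": 0.12},
  {"fingers": 1, "linear": [0, 0, 0], "twist": 0.12},
  {"fingers": 1, "linear": [0, 0, 0], "twist": 0.12},
  {"fingers": 1, "linear": [0, 0, 0], "twist": 0.12},
])

```text
clock: 1.4
eef_pos: [449.8, -290.0, 181.1]
tool_rot: [-3.141, -0.0, 0.964]
force: [0.1, 0.3, 0.5]
width: 85.0
gripper_force: 0.0
```

drive_tool([
  {"fingers": 1, "linear": [0, 0, 0], "twist": 0.12},
  {"fingers": 1, "linear": [0, 0, 0], "twist": 0.12},
  {"fingers": 1, "linear": [0, 0, 0], "twist": 0.12},
  {"fingers": 1, "linear": [0, 0, 0], "twist": 0.12},
  {"fingers": 1, "linear": [0, 0, 0], "twist": 0.12},
])

```text
clock: 1.82
eef_pos: [449.9, -289.8, 181.2]
tool_rot: [-3.141, 0.0, 0.365]
force: [0.5, 0.0, 0.5]
width: 85.5
gripper_force: 0.0
```

drive_tool([
  {"fingers": 1, "linear": [0, 0, 0], "twist": 0.12},
  {"fingers": 1, "linear": [0, 0, 0], "twist": 0.114},
  {"fingers": 1, "linear": [0, 0, 0], "twist": 0},
  {"fingers": 1, "linear": [0, 0, 0], "twist": 0},
  {"fingers": 1, "linear": [0, 0, 0], "twist": 0},
])

```text
clock: 2.23
eef_pos: [450.0, -289.8, 181.2]
tool_rot: [-3.141, 0.0, 0.14]
force: [0.4, -0.5, 0.1]
width: 85.2
gripper_force: 0.0
```

```bash
python3 - <<'E'
from h import *
shot('wrist','w1'); s=monitor.read_state(); print(s['eef_pos'],s['tool_rot'],s['clock'])
E
```

```text
[ 449.98876305 -289.88171197  181.25243551] [-3.14133624e+00 -2.26765671e-05  1.39139181e-01] 2.2833
```

View pics/w1.png

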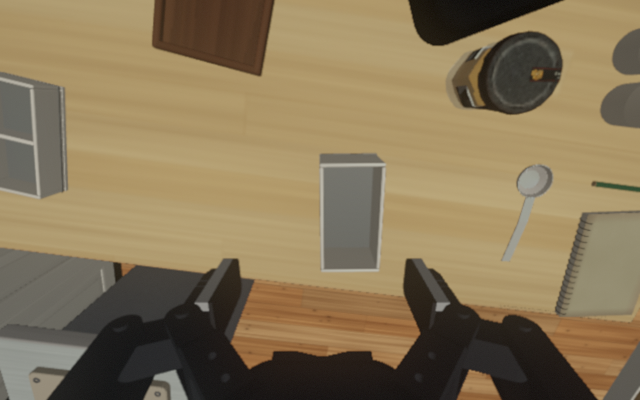

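```bash
python3 - <<'E'
from h import *
np.set_printoptions(precision=3,suppress=True)
print(fit([('w1',[(320.5,165.5),(384,163),(379.5,270),(321,271)])],116,62,62,(428,-320,.13)))
print(back('w1',[(320.5,165.5),(384,163),(379.5,270),(321,271)],62))
print('tray',back('w1',[(152,45),(261,75)],13),back('w1',[(520,75)],82))
E
```

```text
(array([ 428.963, -321.45 ,    0.16 ]), np.float64(1.313810304735752))
[[ 480.001 -283.63    62.   ]
 [ 490.554 -341.419   62.   ]
 [ 378.312 -360.593   62.   ]
 [ 368.532 -299.745   62.   ]]
tray [[ 564.918 -106.001   13.   ]
 [ 552.427 -213.28    13.   ]] [[ 577.089 -427.518   82.   ]]
```

```bash
python3 - <<'E'
from h import *
np.set_printoptions(precision=3,suppress=True)
im=cv2.imread('pics/wrist0.png'); roi=np.zeros(im.shape[:2],np.uint8); roi[232:330,248:385]=1
print(im[280,315],im[250,310],im[220,315],im[300,380])
m=((im.max(2)<110)&(roi>0)).astype(np.uint8)
n,l,s,c=cv2.connectedComponentsWithStats(m); k=l[280,315]; print(s[k])
ct=max(cv2.findContours((l==k).astype(np.uint8),0,2)[0],key=cv2.contourArea)
h=cv2.convexHull(ct); q=cv2.approxPolyDP(h,8,True).reshape(-1,2); print(q)
print(fit([('wrist0',q)],160,108,13,(637,-167,-.1)), back('wrist0',q,13))
E
```

```text
[43 65 93] [38 57 78] [119 167 190] [117 164 187]
[ 259  243  112   74 6785]
[[263 243]
 [370 254]
 [359 316]
 [259 306]]
(array([ 637.356, -162.563,   -0.115]), np.float64(1.782862617537818)) [[ 568.051 -100.032   13.   ]
 [ 718.647 -117.15    13.   ]
 [ 707.73  -225.045   13.   ]
 [ 554.793 -206.735   13.   ]]
```

drive_tool([
  {"fingers": 1, "linear": [0.034, -0.016, 0], "twist": 0},
  {"fingers": 1, "linear": [0.034, -0.016, 0], "twist": 0},
  {"fingers": 1, "linear": [0.034, -0.016, 0], "twist": 0},
  {"fingers": 1, "linear": [0.034, -0.016, 0], "twist": 0},
  {"fingers": 1, "linear": [0.034, -0.016, 0], "twist": 0},
])

```text
clock: 2.7
eef_pos: [608.8, -186.4, 181.4]
tool_rot: [-3.141, -0.0, 0.138]
force: [0.2, -0.6, -0.1]
width: 85.5
gripper_force: 0.0
```

drive_tool([
  {"fingers": 1, "linear": [0.034, -0.016, 0], "twist": 0},
  {"fingers": 1, "linear": [0, 0, 0], "twist": 0.125},
  {"fingers": 1, "linear": [0, 0, 0], "twist": 0.125},
  {"fingers": 1, "linear": [0, 0, 0], "twist": 0},
  {"fingers": 1, "linear": [0, 0, 0], "twist": 0},
])

```text
clock: 3.12
eef_pos: [638.7, -167.3, 181.0]
tool_rot: [3.141, 0.001, -0.109]
force: [0.2, 0.2, 0.0]
width: 85.5
gripper_force: 0.0
```

```bash
python3 - <<'E'
from h import *
np.set_printoptions(precision=3,suppress=True)
shot('wrist','w2'); s=monitor.read_state(); print(s['eef_pos'],s['tool_rot'],s['clock'])
E
```

```text
[ 638.589 -167.563  181.239] [ 3.141  0.    -0.11 ] 3.1667
```

View pics/w2.png

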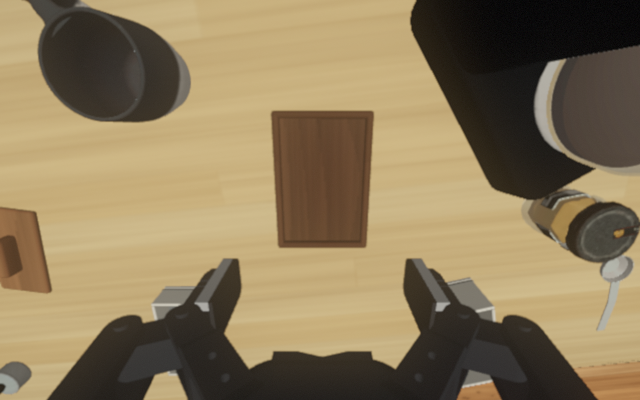

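```bash
python3 - <<'E'
from h import *
np.set_printoptions(precision=3,suppress=True)
q=[(272,111),(373,111),(366.5,247.5),(278,247.5)]
print(fit([('w2',q)],160,108,13,(637,-167,-.1)), back('w2',q,13))
print('machine',[back('w2',[(500,188),(418,40),(415,10)],z).round() for z in (20,40)], back('side0',[(345,290),(382,355)],10))
E
```

```text
(array([ 636.746, -166.837,   -0.11 ]), np.float64(1.0306612200429681)) [[ 721.318 -123.545   13.   ]
 [ 709.965 -227.531   13.   ]
 [ 552.738 -211.569   13.   ]
 [ 564.435 -104.837   13.   ]]
machine [array([[ 614., -362.,   20.],
       [ 770., -272.,   20.],
       [ 795., -269.,   20.]]), array([[ 621., -350.,   40.],
       [ 767., -266.,   40.],
       [ 790., -263.,   40.]])] [[ 617.536 -331.119   10.   ]
 [ 666.996 -501.203   10.   ]]
```

drive_tool([
  {"fingers": 1, "linear": [-0.0273, 0.0251, 0], "twist": 0},
  {"fingers": 1, "linear": [-0.0273, 0.0251, 0], "twist": 0},
  {"fingers": 1, "linear": [-0.0273, 0.0251, 0], "twist": 0},
  {"fingers": 1, "linear": [-0.0273, 0.0251, 0], "twist": 0},
  {"fingers": 1, "linear": [-0.0273, 0.0251, 0], "twist": 0},
])

```text
clock: 3.58
eef_pos: [487.3, -277.5, 181.7]
tool_rot: [-3.142, -0.001, -0.11]
force: [0.2, 0.1, 0.6]
width: 85.2
gripper_force: 0.0
```

drive_tool([
  {"fingers": 1, "linear": [-0.0273, 0.0251, 0], "twist": 0},
  {"fingers": 1, "linear": [-0.0276, 0.0254, 0], "twist": 0},
  {"fingers": 1, "linear": [0, 0, 0], "twist": -0.09},
  {"fingers": 1, "linear": [0, 0, 0], "twist": -0.09},
  {"fingers": 1, "linear": [0, 0, 0], "twist": -0.085},
])

```text
clock: 4.0
eef_pos: [427.8, -321.4, 181.9]
tool_rot: [3.141, -0.001, 0.156]
force: [0.4, 0.1, 0.7]
width: 85.0
gripper_force: 0.0
```

drive_tool([
  {"fingers": 1, "linear": [0, 0, 0.02], "twist": 0},
  {"fingers": 1, "linear": [0, 0, 0.02], "twist": 0},
  {"fingers": 1, "linear": [0, 0, 0.02], "twist": 0},
  {"fingers": 1, "linear": [0, 0, 0], "twist": 0},
])

```text
clock: 4.33
eef_pos: [426.8, -319.0, 118.8]
tool_rot: [-3.137, 0.003, 0.154]
force: [-0.9, 0.1, -0.7]
width: 85.1
gripper_force: 0.0
```

```bash
python3 - <<'E'
from h import *
shot('wrist','w3'); s=monitor.read_state(); print(s['eef_pos'],s['tool_rot'],s['clock'])
E
```

```text
[ 427.51799126 -319.78076827  120.3327637 ] [-3.13889375e+00  2.12828755e-03  1.52924275e-01] 4.3833
```

View pics/w3.png

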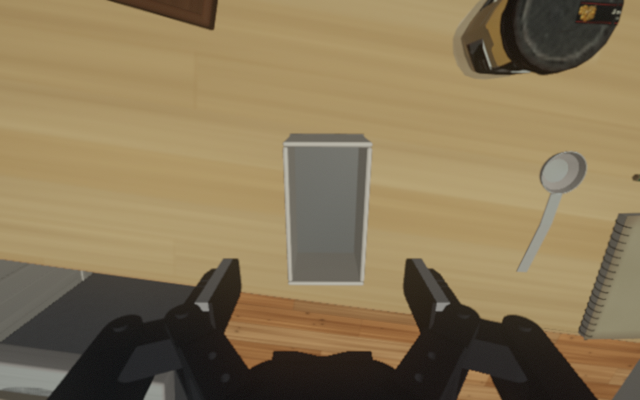

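```bash
python3 - <<'E'
from h import *
np.set_printoptions(precision=3,suppress=True)
q=[(284,144),(371.5,144),(364.5,283.5),(289.5,283.5)]
p,r=fit([('w3',q)],116,62,62,(429,-321,.15)); print(p,r, back('w3',q,62))
s=monitor.read_state(); print(s['eef_pos'],s['tool_rot'])
E
```

```text
[ 428.644 -322.019    0.156] 1.5124752774895525 [[ 480.29  -283.424   62.   ]
 [ 489.581 -342.97    62.   ]
 [ 378.27  -360.953   62.   ]
 [ 368.696 -300.377   62.   ]]
[ 427.518 -319.781  120.333] [-3.139  0.002  0.153]
```

drive_tool([
  {"fingers": 1, "linear": [0.001, 0.001, 0.02], "twist": 0},
  {"fingers": 1, "linear": [0, 0, 0.02], "twist": 0},
  {"fingers": 1, "linear": [0, 0, 0.02], "twist": 0},
  {"fingers": 1, "linear": [0, 0, 0.02], "twist": 0},
  {"fingers": 1, "linear": [0, 0, 0.02], "twist": 0},
])

```text
clock: 4.8
eef_pos: [431.1, -322.2, 22.1]
tool_rot: [3.14, -0.002, 0.153]
force: [-0.1, 0.9, 0.8]
width: 85.5
gripper_force: 0.0
```

drive_tool([
  {"fingers": 1, "linear": [0, 0, 0], "twist": 0},
  {"fingers": 1, "linear": [0, 0, 0], "twist": 0},
  {"fingers": 0.85, "linear": [0, 0, 0], "twist": 0},
  {"fingers": 0.8, "linear": [0, 0, 0], "twist": 0},
  {"fingers": 0.75, "linear": [0, 0, 0], "twist": 0},
])

```text
clock: 5.22
eef_pos: [430.9, -321.8, 22.7]
tool_rot: [3.14, -0.002, 0.152]
force: [0.3, -0.1, 0.1]
width: 64.2
gripper_force: 0.0
```

drive_tool([
  {"fingers": 0.7, "linear": [0, 0, 0], "twist": 0},
  {"fingers": 0.5, "linear": [0, 0, 0], "twist": 0},
  {"fingers": 0.3, "linear": [0, 0, 0], "twist": 0},
  {"fingers": 0, "linear": [0, 0, 0], "twist": 0},
  {"fingers": 0, "linear": [0, 0, 0], "twist": 0},
])

```text
clock: 5.63
eef_pos: [430.9, -321.6, 22.9]
tool_rot: [3.14, -0.002, 0.152]
force: [-1.3, 0.2, 7.8]
width: 61.0
gripper_force: 65.9
```

drive_tool([
  {"fingers": 0, "linear": [0, 0, -0.008], "twist": 0},
  {"fingers": 0, "linear": [0, 0, -0.015], "twist": 0},
  {"fingers": 0, "linear": [0, 0, -0.02], "twist": 0},
  {"fingers": 0, "linear": [0, 0, -0.017], "twist": 0},
  {"fingers": 0, "linear": [0, 0, 0], "twist": 0},
])

```text
clock: 6.05
eef_pos: [431.6, -322.4, 84.6]
tool_rot: [3.138, -0.004, 0.152]
force: [-0.7, -0.1, -1.9]
width: 61.4
gripper_force: 65.6
```

drive_tool([
  {"fingers": 0, "linear": [0.015, -0.008, 0], "twist": 0},
  {"fingers": 0, "linear": [0.0254, -0.0135, 0], "twist": 0},
  {"fingers": 0, "linear": [0.0254, -0.0135, 0], "twist": 0},
  {"fingers": 0, "linear": [0.0254, -0.0135, 0], "twist": 0},
  {"fingers": 0, "linear": [0.0254, -0.0135, 0], "twist": 0},
])

```text
clock: 6.47
eef_pos: [536.6, -240.9, 80.9]
tool_rot: [-3.141, 0.001, 0.152]
force: [-0.5, 0.2, -2.5]
width: 61.1
gripper_force: 65.6
```

drive_tool([
  {"fingers": 0, "linear": [0.0254, -0.0135, 0], "twist": 0},
  {"fingers": 0, "linear": [0.0254, -0.0135, 0], "twist": 0},
  {"fingers": 0, "linear": [0.0254, -0.0135, 0], "twist": 0},
  {"fingers": 0, "linear": [0.0254, -0.0135, 0], "twist": 0},
  {"fingers": 0, "linear": [0.0104, -0.0056, 0], "twist": 0.05},
])

```text
clock: 6.88
eef_pos: [641.1, -161.3, 80.4]
tool_rot: [-3.139, -0.002, 0.107]
force: [1.4, 0.3, -2.0]
width: 61.1
gripper_force: 65.6
```

drive_tool([
  {"fingers": 0, "linear": [0, 0, 0], "twist": 0.08},
  {"fingers": 0, "linear": [0, 0, 0], "twist": 0.08},
  {"fingers": 0, "linear": [0, 0, 0], "twist": 0.052},
  {"fingers": 0, "linear": [0, 0, 0], "twist": 0},
  {"fingers": 0, "linear": [0, 0, 0], "twist": 0},
])

```text
clock: 7.3
eef_pos: [637.2, -166.0, 80.6]
tool_rot: [-3.141, 0.001, -0.108]
force: [0.0, 0.6, -1.8]
width: 61.3
gripper_force: 65.5
```

```bash
python3 - <<'E'
from h import *
shot('wrist','w4'); s=monitor.read_state(); print(s['eef_pos'],s['tool_rot'],s['clock'])
E
```

```text
[ 637.26155488 -166.12493363   80.79335675] [-3.14138072e+00  9.54038713e-04 -1.08640703e-01] 7.35
```

View pics/w4.png

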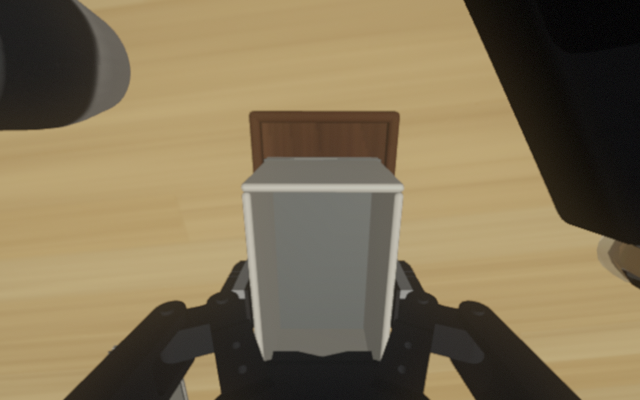

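```bash
python3 - <<'E'
from h import *
np.set_printoptions(precision=3,suppress=True)
a=back('w4',[(250,112),(398.5,112)],13);b=back('w4',[(244,190),(403,190)],119.5)
th=-.109;u=np.array([np.cos(th),np.sin(th)])
print(a,b,np.linalg.norm(a[1]-a[0]),np.linalg.norm(b[1]-b[0]),(a.mean(0)[:2]-80*u),(b.mean(0)[:2]-58*u))
E
```

```text
[[ 721.299 -123.359   13.   ]
 [ 710.082 -227.042   13.   ]] [[ 693.79  -141.449  119.5  ]
 [ 687.305 -201.319  119.5  ]] 104.28735328659647 60.22025273127247 [ 636.165 -166.498] [ 632.892 -165.074]
```

drive_tool([
  {"fingers": 0, "linear": [0.003, 0.0005, 0.01], "twist": 0},
  {"fingers": 0, "linear": [0, 0, 0.015], "twist": 0},
  {"fingers": 0, "linear": [0, 0, 0.012], "twist": 0},
  {"fingers": 0, "linear": [0, 0, 0.005], "twist": 0},
  {"fingers": 0, "linear": [0, 0, 0], "twist": 0},
])

```text
clock: 7.77
eef_pos: [639.2, -166.7, 37.1]
tool_rot: [-3.141, 0.004, -0.11]
force: [-0.8, 0.0, -1.8]
width: 61.3
gripper_force: 65.5
```

drive_tool([
  {"fingers": 0, "linear": [0, 0, 0.003], "twist": 0},
  {"fingers": 0, "linear": [0, 0, 0.002], "twist": 0},
  {"fingers": 0, "linear": [0, 0, 0.002], "twist": 0},
  {"fingers": 0, "linear": [0, 0, 0], "twist": 0},
])

```text
clock: 8.1
eef_pos: [640.7, -167.2, 32.4]
tool_rot: [-3.142, -0.0, -0.11]
force: [-1.0, -0.2, -2.4]
width: 61.3
gripper_force: 65.5
```

drive_tool([
  {"fingers": 0, "linear": [0, 0, 0.0015], "twist": 0},
  {"fingers": 0, "linear": [0, 0, 0.0015], "twist": 0},
  {"fingers": 0, "linear": [0, 0, 0.001], "twist": 0},
  {"fingers": 0, "linear": [0, 0, 0], "twist": 0},
  {"fingers": 0, "linear": [0, 0, 0], "twist": 0},
])

```text
clock: 8.52
eef_pos: [640.8, -167.2, 29.0]
tool_rot: [-3.141, -0.0, -0.11]
force: [-1.4, 1.5, 4.6]
width: 61.6
gripper_force: 65.8
```

drive_tool([
  {"fingers": 0.72, "linear": [0, 0, 0], "twist": 0},
  {"fingers": 0.75, "linear": [0, 0, 0], "twist": 0},
  {"fingers": 0.9, "linear": [0, 0, 0], "twist": 0},
  {"fingers": 1, "linear": [0, 0, 0], "twist": 0},
  {"fingers": 1, "linear": [0, 0, 0], "twist": 0},
])

```text
clock: 8.93
eef_pos: [640.6, -167.2, 28.1]
tool_rot: [3.142, 0.0, -0.11]
force: [-0.9, 0.2, -0.4]
width: 85.2
gripper_force: 0.0
```

drive_tool([
  {"fingers": 1, "linear": [0, 0, -0.015], "twist": 0},
  {"fingers": 1, "linear": [0, 0, -0.03], "twist": 0},
  {"fingers": 1, "linear": [0, 0, -0.035], "twist": 0},
  {"fingers": 1, "linear": [0, 0, -0.035], "twist": 0},
  {"fingers": 1, "linear": [0, 0, -0.035], "twist": 0},
])

```text
clock: 9.35
eef_pos: [640.4, -167.4, 180.9]
tool_rot: [3.141, -0.0, -0.111]
force: [0.7, 0.1, -0.3]
width: 85.2
gripper_force: 0.0
```

drive_tool([
  {"fingers": 1, "linear": [0, 0, 0], "twist": 0},
  {"fingers": 1, "linear": [0, 0, 0], "twist": 0},
])

```text
clock: 9.52
eef_pos: [642.2, -168.0, 182.0]
tool_rot: [3.141, -0.006, -0.11]
force: [0.3, -1.1, 0.1]
width: 85.5
gripper_force: 0.0
```

```bash
python3 - <<'E'
from h import *
im=shot('wrist','w5')['color']; s=monitor.read_state(); print(s['eef_pos'],s['tool_rot'],s['clock'])
# box rim by brightness
roi=im[60:330,240:410]; g=roi.min(2); m=(g>105).astype(np.uint8)
n,l,st,c=cv2.connectedComponentsWithStats(m)
for k in np.argsort(-st[1:,4])[:3]+1: print(st[k])
cv2.imwrite('pics/w5c.png',cv2.resize(roi,None,fx=2,fy=2,interpolation=cv2.INTER_CUBIC))
E
```

```text
[ 640.91854012 -167.17077106  179.76011536] [-3.14139623e+00 -1.98432972e-03 -1.10186085e-01] 9.5667
[    0     0   170   270 39833]
```

View pics/w5c.png

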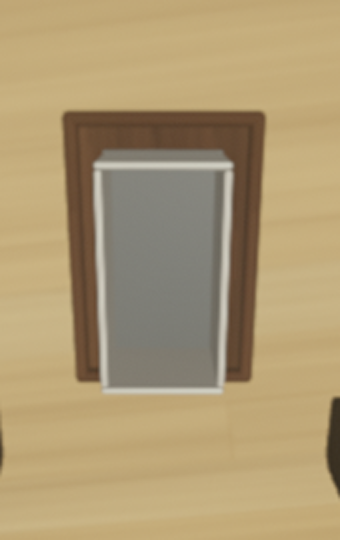

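```bash
python3 - <<'E'
from h import *
np.set_printoptions(precision=3,suppress=True)
C=lambda l:[(x/2+240-.25,y/2+60-.25) for x,y in l]
print(fit([('w5',C([(93,160),(234,160),(223,394),(102,394)]))],116,62,68,(637,-167,-.11)))
print(fit([('w5',C([(62,112),(266,112),(251,381),(76,381)]))],160,108,13,(637,-167,-.11)))
E
```

```text
(array([ 639.293, -166.267,   -0.114]), np.float64(0.2869852706158322))
(array([ 637.049, -166.412,   -0.111]), np.float64(0.9290902563113839))
```

drive_tool([
  {"fingers": 1, "linear": [-0.02, -0.0306, 0], "twist": 0},
  {"fingers": 1, "linear": [-0.02, -0.0306, 0], "twist": 0},
  {"fingers": 1, "linear": [-0.02, -0.0306, 0], "twist": 0},
  {"fingers": 1, "linear": [-0.02, -0.0306, 0], "twist": 0},
  {"fingers": 1, "linear": [-0.02, -0.0306, 0], "twist": 0},
])

```text
clock: 9.98
eef_pos: [555.8, -2.6, 176.9]
tool_rot: [3.141, 0.003, -0.111]
force: [0.4, -0.3, -0.6]
width: 85.3
gripper_force: 0.0
```

drive_tool([
  {"fingers": 1, "linear": [-0.02, -0.0306, 0], "twist": 0},
  {"fingers": 1, "linear": [-0.02, -0.0306, 0], "twist": 0},
  {"fingers": 1, "linear": [-0.02, -0.0306, 0], "twist": 0},
  {"fingers": 1, "linear": [-0.02, -0.0306, 0], "twist": 0},
  {"fingers": 1, "linear": [-0.02, -0.0306, 0], "twist": 0},
])

```text
clock: 10.4
eef_pos: [473.3, 160.1, 177.2]
tool_rot: [3.14, 0.003, -0.11]
force: [-0.4, 0.2, -0.5]
width: 85.5
gripper_force: 0.0
```

drive_tool([
  {"fingers": 1, "linear": [-0.02, -0.0306, 0], "twist": 0},
  {"fingers": 1, "linear": [-0.02, -0.0306, 0], "twist": 0},
  {"fingers": 1, "linear": [-0.02, -0.0306, 0], "twist": 0},
  {"fingers": 1, "linear": [-0.02, -0.0306, 0], "twist": 0},
  {"fingers": 1, "linear": [-0.02, -0.0306, 0], "twist": 0},
])

```text
clock: 10.82
eef_pos: [390.8, 322.9, 177.2]
tool_rot: [3.139, 0.002, -0.11]
force: [1.3, 0.5, -1.1]
width: 85.0
gripper_force: 0.0
```

drive_tool([
  {"fingers": 1, "linear": [0, 0, 0.004], "twist": -0.12},
  {"fingers": 1, "linear": [0, 0, 0.004], "twist": -0.12},
  {"fingers": 1, "linear": [0, 0, 0.004], "twist": -0.12},
  {"fingers": 1, "linear": [0, 0, 0.004], "twist": -0.12},
  {"fingers": 1, "linear": [0, 0, 0.004], "twist": -0.12},
])

```text
clock: 11.23
eef_pos: [391.7, 321.5, 157.0]
tool_rot: [3.141, 0.003, 0.496]
force: [-0.1, -1.0, -0.5]
width: 85.2
gripper_force: 0.0
```

drive_tool([
  {"fingers": 1, "linear": [0, 0, 0.004], "twist": -0.12},
  {"fingers": 1, "linear": [0, 0, 0.004], "twist": -0.12},
  {"fingers": 1, "linear": [0, 0, 0.004], "twist": -0.12},
  {"fingers": 1, "linear": [0, 0, 0.004], "twist": -0.12},
  {"fingers": 1, "linear": [0, 0, 0.004], "twist": -0.12},
])

```text
clock: 11.65
eef_pos: [391.8, 321.3, 137.0]
tool_rot: [-3.14, 0.003, 1.096]
force: [-0.1, -0.8, -0.8]
width: 85.5
gripper_force: 0.0
```

drive_tool([
  {"fingers": 1, "linear": [0, 0, 0], "twist": -0.12},
  {"fingers": 1, "linear": [0, 0, 0], "twist": -0.12},
  {"fingers": 1, "linear": [0, 0, 0], "twist": -0.12},
  {"fingers": 1, "linear": [0, 0, 0], "twist": 0},
  {"fingers": 1, "linear": [0, 0, 0], "twist": 0},
])

```text
clock: 12.07
eef_pos: [392.3, 321.4, 137.5]
tool_rot: [-3.14, 0.001, 1.446]
force: [-0.5, -0.5, -0.3]
width: 85.4
gripper_force: 0.0
```

```bash
python3 - <<'E'
from h import *
im=shot('wrist','w6')['color']; s=monitor.read_state(); print(s['eef_pos'],s['tool_rot'],s['clock'])
roi=im[60:330,240:410]
cv2.imwrite('pics/w6c.png',cv2.resize(roi,None,fx=2,fy=2,interpolation=cv2.INTER_CUBIC))
m=((im.max(2)<70)).astype(np.uint8); m[270:]=0
n,l,st,c=cv2.connectedComponentsWithStats(m)
for k in range(1,n):
    if st[k][4]>40: print(st[k],c[k])
print(proj('w6',[(392,322,44)]))
E
```

```text
[392.36527317 321.51577888 137.65993243] [-3.14025748e+00  1.22646285e-03  1.44638789e+00] 12.1167
[489  16  30  44 656] [503.33689024  37.21493902]
[117  26  25  23 300] [129.31333333  37.15      ]
[  5  61  22  16 212] [14.27830189 69.49528302]
[36 91 15  6 55] [43.27272727 93.50909091]
[316 191  13  16 146] [322.15753425 199.04794521]
[ 114  194  137   76 5930] [195.86424958 240.38448567]
[406 260  12  10  86] [410.36046512 265.20930233]
[[320.37668269 204.85853554]]
```

View pics/w6.png

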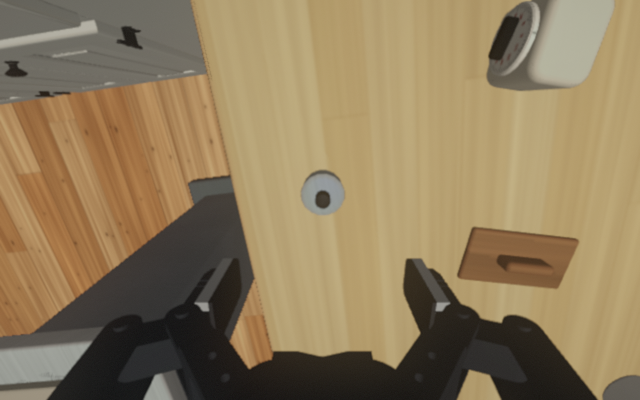

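```bash
python3 - <<'E'
from h import *
np.set_printoptions(precision=2,suppress=True)
print(back('w6',[(322.2,199)],36),back('w6',[(322.5,193)],15))
print(back('w6',[(475,227),(578,239),(562,288),(458,277)],12))
for P in [(393,322),(393,325),(393,328)]:
    a=np.linspace(0,6.28,60)
    B=np.vstack([proj('w6',np.c_[P[0]+21*np.cos(a),P[1]+21*np.sin(a),np.full(60,z)]) for z in(0,26)]);K=np.vstack([proj('w6',np.c_[P[0]+7*np.cos(a),P[1]+7*np.sin(a),np.full(60,z)]) for z in(28,44)])
    print(P,B.min(0),B.max(0),K.min(0),K.max(0))
E
```

```text
[[393.92 324.52  36.  ]] [[394.09 323.63  15.  ]]
[[544.4  267.4   12.  ]
 [652.95 239.97  12.  ]
 [645.29 180.    12.  ]
 [528.94 209.36  12.  ]]
(393, 322) [299.08 170.1 ] [344.05 219.09] [313.51 191.74] [329.51 212.2 ]
(393, 325) [298.6  167.16] [343.73 216.21] [313.05 188.63] [329.12 209.04]
(393, 328) [298.12 164.2 ] [343.41 213.3 ] [312.59 185.5 ] [328.72 205.85]
```

drive_tool([
  {"fingers": 0.8, "linear": [0.003, 0.0015, 0.02], "twist": -0.014},
  {"fingers": 0.6, "linear": [0, 0, 0.025], "twist": 0},
  {"fingers": 0.6, "linear": [0, 0, 0.025], "twist": 0},
  {"fingers": 0.6, "linear": [0, 0, 0.02], "twist": 0},
  {"fingers": 0.6, "linear": [0, 0, 0.01], "twist": 0},
])

```text
clock: 12.53
eef_pos: [393.4, 323.8, 35.9]
tool_rot: [-3.139, 0.003, 1.462]
force: [0.6, -0.2, 0.3]
width: 51.2
gripper_force: 0.0
```

drive_tool([
  {"fingers": 0.6, "linear": [0, 0, 0.006], "twist": 0},
  {"fingers": 0.6, "linear": [0, 0, 0], "twist": 0},
  {"fingers": 0.6, "linear": [0, 0, 0], "twist": 0},
])

```text
clock: 12.78
eef_pos: [395.1, 325.0, 32.7]
tool_rot: [3.141, -0.0, 1.463]
force: [-0.1, -0.4, 0.0]
width: 51.1
gripper_force: 0.0
```

```bash
python3 - <<'E'
from h import *
im=shot('wrist','w7')['color']; s=monitor.read_state(); print(s['eef_pos'],s['tool_rot'],s['clock'],s['width'])
E
```

```text
[395.31948771 325.24247467  33.13970768] [ 3.14045691e+00 -1.03428060e-03  1.46325394e+00] 12.8333 51.559631205806646
```

View pics/w7.png

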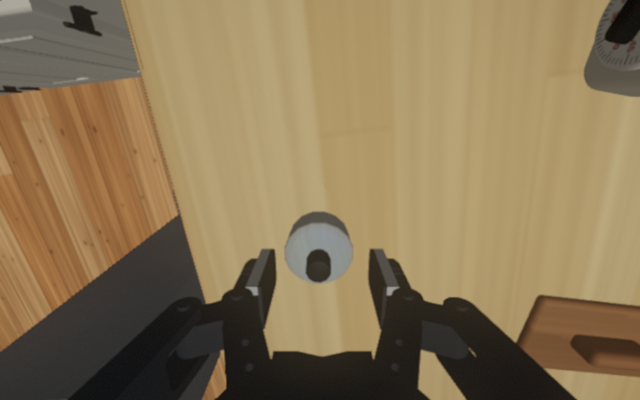

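drive_tool([
  {"fingers": 0.5, "linear": [-0.0005, -0.001, 0.003], "twist": 0},
  {"fingers": 0.4, "linear": [0, 0, 0], "twist": 0},
  {"fingers": 0.3, "linear": [0, 0, 0], "twist": 0},
  {"fingers": 0.25, "linear": [0, 0, 0], "twist": 0},
  {"fingers": 0.2, "linear": [0, 0, 0], "twist": 0},
])

```text
clock: 13.25
eef_pos: [393.9, 324.6, 29.6]
tool_rot: [3.141, -0.0, 1.464]
force: [0.1, -0.5, 0.7]
width: 17.4
gripper_force: 0.0
```

drive_tool([
  {"fingers": 0.15, "linear": [0, 0, 0], "twist": 0},
  {"fingers": 0.1, "linear": [0, 0, 0], "twist": 0},
  {"fingers": 0, "linear": [0, 0, 0], "twist": 0},
  {"fingers": 0, "linear": [0, 0, 0], "twist": 0},
  {"fingers": 0, "linear": [0, 0, 0], "twist": 0},
])

```text
clock: 13.67
eef_pos: [393.7, 324.6, 29.6]
tool_rot: [3.142, -0.0, 1.464]
force: [-1.2, 0.0, 5.5]
width: 10.9
gripper_force: 58.7
```

drive_tool([
  {"fingers": 0, "linear": [0, 0, -0.002], "twist": 0},
  {"fingers": 0, "linear": [0, 0, -0.004], "twist": 0},
  {"fingers": 0, "linear": [0, 0, -0.004], "twist": 0},
  {"fingers": 0, "linear": [0, 0, 0], "twist": 0},
  {"fingers": 0, "linear": [0, 0, 0], "twist": 0},
])

```text
clock: 14.08
eef_pos: [394.0, 324.5, 39.6]
tool_rot: [3.141, -0.0, 1.464]
force: [0.6, -0.3, -1.3]
width: 11.1
gripper_force: 58.6
```

```bash
python3 - <<'E'
from h import *
np.set_printoptions(precision=1,suppress=True)
s=monitor.read_state(); im=shot('wrist','w8')['color']; b=cv2.imread('pics/w7.png')
side=shot('side','s8')['color'];print(s['eef_pos'],s['force'],s['width'])
a=im[190:330,240:400]; d=side[145:185,245:290]
o=np.zeros((560,1100,3),np.uint8)
A_=cv2.resize(a,None,fx=4,fy=4,interpolation=cv2.INTER_CUBIC); o[:A_.shape[0],:A_.shape[1]]=A_
D_=cv2.resize(d,None,fx=10,fy=10,interpolation=cv2.INTER_CUBIC); o[:400,645:1095]=D_
cv2.imwrite('pics/m8.png',cv2.resize(o,(790,402)))
E
```

```text
[394.  324.5  39.6] [ 0.6 -0.3 -1.3] 11.08775253004791
```

View pics/m8.png

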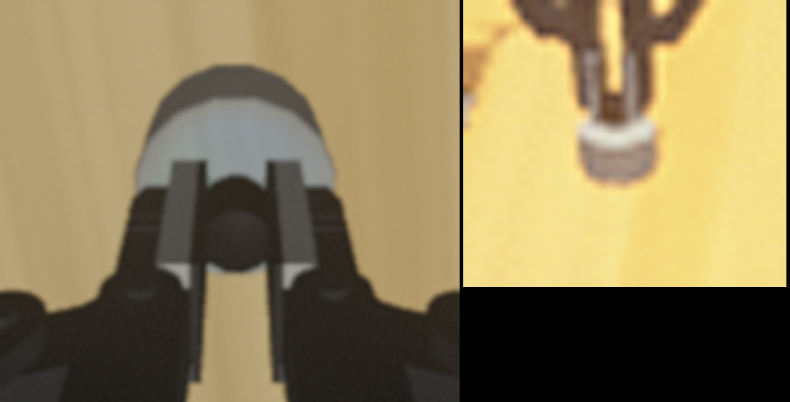

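drive_tool([
  {"fingers": 0, "linear": [0, 0, -0.015], "twist": 0},
  {"fingers": 0, "linear": [0, 0, -0.025], "twist": 0},
  {"fingers": 0, "linear": [0, 0, -0.025], "twist": 0},
  {"fingers": 0, "linear": [-0.0149, 0.0096, -0.02], "twist": 0},
  {"fingers": 0, "linear": [-0.022, 0.014, -0.01], "twist": 0},
])

```text
clock: 14.6
eef_pos: [413.2, 288.2, 136.4]
tool_rot: [3.14, -0.004, 1.469]
force: [0.2, 0.8, -0.4]
width: 10.7
gripper_force: 58.7
```

drive_tool([
  {"fingers": 0, "linear": [-0.025, 0.016, 0], "twist": 0},
  {"fingers": 0, "linear": [-0.025, 0.016, 0], "twist": 0},
  {"fingers": 0, "linear": [-0.025, 0.016, 0], "twist": 0},
  {"fingers": 0, "linear": [-0.025, 0.016, 0], "twist": 0},
  {"fingers": 0, "linear": [-0.025, 0.016, 0], "twist": 0},
])

```text
clock: 15.02
eef_pos: [479.7, 151.0, 134.2]
tool_rot: [-3.141, 0.0, 1.464]
force: [0.6, 0.4, -1.5]
width: 11.2
gripper_force: 58.7
```

drive_tool([
  {"fingers": 0, "linear": [-0.025, 0.016, 0], "twist": 0},
  {"fingers": 0, "linear": [-0.025, 0.016, 0], "twist": 0},
  {"fingers": 0, "linear": [-0.025, 0.016, 0], "twist": 0},
  {"fingers": 0, "linear": [-0.025, 0.016, 0], "twist": 0},
  {"fingers": 0, "linear": [-0.025, 0.016, 0], "twist": 0},
])

```text
clock: 15.43
eef_pos: [545.8, 18.1, 134.1]
tool_rot: [-3.141, 0.0, 1.464]
force: [0.6, 0.4, -0.4]
width: 10.8
gripper_force: 58.7
```

drive_tool([
  {"fingers": 0, "linear": [-0.025, 0.016, 0], "twist": 0},
  {"fingers": 0, "linear": [-0.025, 0.016, 0], "twist": 0},
  {"fingers": 0, "linear": [-0.025, 0.016, 0], "twist": 0},
  {"fingers": 0, "linear": [-0.025, 0.016, 0], "twist": 0},
  {"fingers": 0, "linear": [-0.025, 0.016, 0], "twist": 0},
])

```text
clock: 15.85
eef_pos: [611.8, -114.7, 133.9]
tool_rot: [-3.141, -0.0, 1.464]
force: [0.2, -0.0, -0.8]
width: 11.3
gripper_force: 58.7
```

drive_tool([
  {"fingers": 0, "linear": [-0.025, 0.016, 0], "twist": 0},
  {"fingers": 0, "linear": [-0.018, 0.012, 0], "twist": 0},
  {"fingers": 0, "linear": [-0.007, 0.004, 0], "twist": 0},
  {"fingers": 0, "linear": [0, 0, 0], "twist": 0},
  {"fingers": 0, "linear": [0, 0, 0], "twist": 0},
])

```text
clock: 16.27
eef_pos: [637.4, -165.2, 133.7]
tool_rot: [-3.14, -0.001, 1.464]
force: [0.1, 1.3, -0.6]
width: 11.3
gripper_force: 58.7
```

```bash
python3 - <<'E'
from h import *
s=monitor.read_state(); print(s['eef_pos'],s['tool_rot'],s['force'],s['width'],s['clock'])
E
```

```text
[ 637.44056051 -165.18206689  133.6889308 ] [-3.13974652e+00 -1.43349449e-03  1.46379650e+00] [ 0.13720888  1.25153927 -0.55971638] 11.263001095755328 16.2667
```

drive_tool([
  {"fingers": 0, "linear": [-0.0012, 0.001, 0.01], "twist": 0},
  {"fingers": 0, "linear": [0, 0, 0.02], "twist": 0},
  {"fingers": 0, "linear": [0, 0, 0.02], "twist": 0},
  {"fingers": 0, "linear": [0, 0, 0.02], "twist": 0},
  {"fingers": 0, "linear": [0, 0, 0.01], "twist": 0},
])

```text
clock: 16.68
eef_pos: [637.1, -164.8, 51.3]
tool_rot: [-3.137, -0.002, 1.466]
force: [-1.0, -0.6, -1.8]
width: 10.7
gripper_force: 58.7
```

drive_tool([
  {"fingers": 0, "linear": [0, 0, 0.004], "twist": 0},
  {"fingers": 0, "linear": [0, 0, 0], "twist": 0},
  {"fingers": 0, "linear": [0, 0, 0.002], "twist": 0},
  {"fingers": 0, "linear": [0, 0, 0.001], "twist": 0},
  {"fingers": 0, "linear": [0, 0, 0], "twist": 0},
])

```text
clock: 17.1
eef_pos: [639.8, -167.8, 48.2]
tool_rot: [3.14, 0.0, 1.464]
force: [-0.5, 0.0, -2.1]
width: 11.2
gripper_force: 58.7
```

drive_tool([
  {"fingers": 0, "linear": [0, 0, 0.0015], "twist": 0},
  {"fingers": 0, "linear": [0, 0, 0.0015], "twist": 0},
  {"fingers": 0, "linear": [0, 0, 0.001], "twist": 0},
  {"fingers": 0, "linear": [0, 0, 0], "twist": 0},
  {"fingers": 0, "linear": [0, 0, 0], "twist": 0},
])

```text
clock: 17.52
eef_pos: [639.2, -167.8, 43.3]
tool_rot: [3.142, -0.0, 1.464]
force: [-0.4, -0.3, -0.7]
width: 10.9
gripper_force: 58.7
```

drive_tool([
  {"fingers": 0, "linear": [0, 0, 0.001], "twist": 0},
  {"fingers": 0, "linear": [0, 0, 0], "twist": 0},
])

```text
clock: 17.68
eef_pos: [639.2, -167.8, 43.2]
tool_rot: [3.142, -0.0, 1.464]
force: [-2.6, 0.7, 5.6]
width: 10.7
gripper_force: 59.3
```

drive_tool([
  {"fingers": 0.2, "linear": [0, 0, 0], "twist": 0},
  {"fingers": 0.3, "linear": [0, 0, 0], "twist": 0},
  {"fingers": 0.4, "linear": [0, 0, 0], "twist": 0},
  {"fingers": 0.4, "linear": [0, 0, 0], "twist": 0},
  {"fingers": 0.4, "linear": [0, 0, 0], "twist": 0},
])

```text
clock: 18.1
eef_pos: [639.2, -167.7, 42.2]
tool_rot: [-3.142, -0.0, 1.464]
force: [0.3, 0.1, -0.2]
width: 34.6
gripper_force: 0.0
```

drive_tool([
  {"fingers": 0.4, "linear": [0, 0, -0.01], "twist": 0},
  {"fingers": 0.4, "linear": [0, 0, -0.03], "twist": 0},
  {"fingers": 0.4, "linear": [0, 0, -0.035], "twist": 0},
  {"fingers": 0.4, "linear": [0, 0, -0.035], "twist": 0},
  {"fingers": 0.4, "linear": [0, 0, -0.03], "twist": 0},
])

```text
clock: 18.52
eef_pos: [639.6, -167.9, 185.4]
tool_rot: [3.14, 0.0, 1.464]
force: [0.4, -0.9, 0.0]
width: 34.1
gripper_force: 0.0
```

drive_tool([
  {"fingers": 1, "linear": [0, 0, 0], "twist": 0},
  {"fingers": 1, "linear": [0, 0, 0], "twist": 0},
  {"fingers": 1, "linear": [0, 0, 0], "twist": 0},
])

```text
clock: 18.77
eef_pos: [638.8, -167.5, 182.5]
tool_rot: [-3.141, -0.0, 1.464]
force: [-0.3, -0.7, -0.3]
width: 69.4
gripper_force: 0.0
```

```bash
python3 - <<'E'
from h import *
np.set_printoptions(precision=2,suppress=True)
im=shot('wrist','w9')['color']; s=monitor.read_state(); print(s['eef_pos'],s['tool_rot'],s['clock'],s['width'])
m=((im.max(2)<70)).astype(np.uint8)
n,l,st,c=cv2.connectedComponentsWithStats(m)
for k in range(1,n):
    if st[k][4]>60 and 250<c[k][0]<400: print(st[k],c[k], back('w9',[c[k]],13.5+36))
P=proj('w9',[(638.5,-166.5,13.5+44),(638.5,-166.5,13.5+26)]);print(P)
a=np.linspace(0,6.28,60)
print([ (q.min(0),q.max(0)) for q in [np.vstack([proj('w9',np.c_[638.5+7*np.cos(a),-166.5+7*np.sin(a),np.full(60,z)]) for z in(41,57.5)])]])
E
```

```text
[ 638.29 -167.4   181.55] [-3.14 -0.    1.46] 18.8167 75.8980693418455
[316 186  12  14 140] [321.58 192.41] [[ 639.6  -167.65   49.5 ]]
[   60   248   539   152 42869] [346.1  346.39] [[ 648.54 -368.3    49.5 ]]
[[320.33 193.8 ]
 [320.42 188.64]]
[(array([313.18, 182.49]), array([327.48, 200.57]))]
```

drive_tool([
  {"fingers": 1, "linear": [0.0218, -0.0245, 0], "twist": 0},
  {"fingers": 1, "linear": [0.0218, -0.0245, 0], "twist": 0},
  {"fingers": 1, "linear": [0.0218, -0.0245, 0], "twist": 0},
  {"fingers": 1, "linear": [0.0218, -0.0245, 0], "twist": 0},
  {"fingers": 1, "linear": [0.0218, -0.0245, 0], "twist": 0},
])

```text
clock: 19.23
eef_pos: [526.7, -45.2, 180.9]
tool_rot: [-3.138, 0.0, 1.463]
force: [0.8, 1.0, 0.8]
width: 85.9
gripper_force: 0.0
```

drive_tool([
  {"fingers": 1, "linear": [0.0218, -0.0245, 0], "twist": 0},
  {"fingers": 1, "linear": [0.0218, -0.0245, 0], "twist": 0},
  {"fingers": 1, "linear": [0.0218, -0.0245, 0], "twist": 0},
  {"fingers": 1, "linear": [0, 0, 0], "twist": 0.12},
  {"fingers": 1, "linear": [0, 0, 0], "twist": 0.12},
])

```text
clock: 19.65
eef_pos: [460.4, 28.4, 181.3]
tool_rot: [-3.138, 0.001, 1.222]
force: [-0.2, -0.7, 0.3]
width: 85.3
gripper_force: 0.0
```

drive_tool([
  {"fingers": 1, "linear": [0, 0, 0.006], "twist": 0.12},
  {"fingers": 1, "linear": [0, 0, 0.006], "twist": 0.12},
  {"fingers": 1, "linear": [0, 0, 0.006], "twist": 0.12},
  {"fingers": 1, "linear": [0, 0, 0.006], "twist": 0.12},
  {"fingers": 1, "linear": [0, 0, 0.006], "twist": 0.12},
])

```text
clock: 20.07
eef_pos: [461.9, 26.6, 151.0]
tool_rot: [-3.141, 0.002, 0.618]
force: [0.1, -0.1, 1.0]
width: 85.4
gripper_force: 0.0
```

drive_tool([
  {"fingers": 1, "linear": [0, 0, 0.006], "twist": 0.12},
  {"fingers": 1, "linear": [0, 0, 0.006], "twist": 0.12},
  {"fingers": 1, "linear": [0, 0, 0.006], "twist": 0.12},
  {"fingers": 1, "linear": [0, 0, 0], "twist": 0.12},
  {"fingers": 1, "linear": [0, 0, 0], "twist": 0.12},
])

```text
clock: 20.48
eef_pos: [461.6, 26.5, 132.9]
tool_rot: [3.141, 0.004, 0.018]
force: [0.2, -0.6, -0.1]
width: 85.6
gripper_force: 0.0
```

drive_tool([
  {"fingers": 1, "linear": [0, 0, 0], "twist": 0.07},
  {"fingers": 1, "linear": [0, 0, 0], "twist": 0},
  {"fingers": 1, "linear": [0, 0, 0], "twist": 0},
  {"fingers": 1, "linear": [0, 0, 0], "twist": 0},
])

```text
clock: 20.82
eef_pos: [462.4, 26.6, 133.8]
tool_rot: [3.141, 0.001, -0.044]
force: [0.3, 0.3, -0.3]
width: 85.3
gripper_force: 0.0
```

```bash
python3 - <<'E'
from h import *
np.set_printoptions(precision=3,suppress=True)
im=shot('wrist','w10')['color']; s=monitor.read_state(); print(s['eef_pos'],s['tool_rot'],s['clock'],s['width'])
print(im[200,240:410:5].tolist()); print(im[100:300:8,300].tolist())
h=cv2.cvtColor(im,cv2.COLOR_BGR2HSV); m=(h[...,1]<45)&(h[...,2]>70); m=m.astype(np.uint8); m[:60]=0
n,l,st,c=cv2.connectedComponentsWithStats(m)
for k in range(1,n):
    if st[k][4]>800: print(st[k],c[k])
E
```

```text
[462.612  26.639 133.997] [ 3.141  0.001 -0.045] 20.8667 85.42205096534013
[[110, 153, 173], [110, 153, 173], [111, 154, 174], [110, 154, 174], [112, 155, 175], [111, 154, 174], [112, 155, 174], [112, 155, 174], [111, 154, 174], [127, 151, 163], [97, 107, 111], [92, 102, 107], [92, 102, 106], [93, 103, 106], [93, 103, 107], [92, 102, 105], [93, 102, 106], [94, 103, 107], [92, 102, 105], [92, 102, 106], [93, 103, 106], [94, 103, 107], [80, 89, 93], [157, 170, 174], [112, 154, 174], [113, 155, 175], [113, 155, 175], [112, 155, 175], [113, 155, 175], [114, 156, 176], [113, 156, 175], [112, 156, 175], [113, 156, 176], [112, 156, 175]]
[[100, 144, 167], [98, 141, 165], [97, 140, 164], [104, 147, 170], [98, 141, 165], [111, 123, 127], [103, 111, 112], [102, 110, 111], [101, 108, 109], [101, 108, 109], [100, 108, 108], [100, 107, 108], [96, 105, 107], [146, 159, 163], [98, 105, 107], [98, 105, 105], [97, 104, 105], [96, 103, 104], [95, 102, 103], [92, 102, 106], [93, 103, 108], [110, 152, 172], [107, 149, 169], [106, 149, 169], [101, 143, 164]]
[ 284  137   78  130 8886] [320.365 200.297]
[   0  327  104   73 5368] [ 39.189 358.996]
[144 370  44  30 881] [165.85  387.291]
```

```bash
cat >> h.py <<'E'
from scipy.optimize import minimize
def seg(im,pt,sat=45,val=70):
    h=cv2.cvtColor(im,cv2.COLOR_BGR2HSV); m=((h[...,1]<sat)&(h[...,2]>val)).astype(np.uint8)
    l=cv2.connectedComponents(m)[1]; ct=max(cv2.findContours((l==l[pt[1],pt[0]]).astype(np.uint8),0,2)[0],key=cv2.contourArea)
    return cv2.fillPoly(np.zeros(m.shape,np.uint8),[ct],1)
def silfit(fn,mask,boxes,g):
    """boxes: (L,W,z0,z1); fit x,y,yaw by silhouette overlap (8x subpixel hull raster)"""
    big=cv2.resize(mask,None,fx=4,fy=4,interpolation=cv2.INTER_LINEAR)
    def cost(p):
        c,s=np.cos(p[2]/50),np.sin(p[2]/50); r=np.zeros_like(big)
        for L,W,a,b in boxes:
            q=np.array([(L,W),(L,-W),(-L,-W),(-L,W)])/2@np.array([[c,s],[-s,c]])+p[:2]
            P=proj(fn,np.vstack([np.c_[q,np.full(4,z)] for z in(a,b)]))
            hu=cv2.convexHull(((P+.5)*4-.5).astype(np.float32)); cv2.fillConvexPoly(r,np.round(hu*16).astype(np.int32),1,shift=4)
        return float((r!=big).sum())/16
    x0=np.array([g[0],g[1],g[2]*50]); r=minimize(cost,x0,method='Nelder-Mead',options=dict(initial_simplex=x0+np.vstack([[0,0,0],np.eye(3)*6]),xatol=.05,fatol=.5))
    return np.r_[r.x[:2],r.x[2]/50],r.fun,int(mask.sum())
E
python3 - <<'E'
from h import *
np.set_printoptions(precision=3,suppress=True)
print(silfit('w10',seg(cv2.imread('pics/w10.png'),(320,180)),[(116,62,4,40)],(462,26,-.05)))
print(silfit('w5',seg(cv2.imread('pics/w5.png'),(322,190)),[(116,62,10,68)],(638,-166,-.11)))
print(silfit('w3',seg(cv2.imread('pics/w3.png'),(325,200)),[(116,62,4,62)],(428,-321,.15)))
E
```

```text
(array([458.944,  29.367,  -0.111]), np.float64(320.4375), 8886)
(array([ 638.466, -166.039,   -0.111]), np.float64(136.4375), 8002)
(array([ 427.876, -321.35 ,    0.155]), np.float64(373.75), 12266)
```

```bash
python3 - <<'E'
from h import *
m=seg(cv2.imread('pics/w10.png'),(320,180))
for r in range(137,270,8):
    x=np.where(m[r])[0]; print(r,x.min() if len(x) else None,x.max() if len(x) else None,end=' | ')
for p in [(459,29.4,-.111),(459,29.4,-.06)]:
    c,s=np.cos(p[2]),np.sin(p[2]);q=np.array([(116,62),(116,-62),(-116,-62),(-116,62)])/2@np.array([[c,s],[-s,c]])+p[:2]
    print(p,proj('w10',np.c_[q,np.full(4,40)]).round(1).tolist())
im=cv2.imread('pics/w10.png')[120:290,260:390]; 
a=cv2.resize(im,None,fx=3,fy=3,interpolation=cv2.INTER_CUBIC); cv2.imwrite('pics/w10c.png',a)
E
```

```text
137 291 306 | 145 288 361 | 153 287 360 | 161 287 359 | 169 286 359 | 177 286 358 | 185 286 357 | 193 286 356 | 201 286 355 | 209 286 354 | 217 285 353 | 225 285 352 | 233 285 352 | 241 285 351 | 249 285 350 | 257 284 349 | 265 311 348 | (459, 29.4, -0.111) [[286.5, 140.2], [362.3, 145.4], [348.5, 268.5], [283.1, 264.7]]
(459, 29.4, -0.06) [[282.8, 142.0], [358.8, 143.3], [351.7, 267.2], [286.2, 266.2]]
```

drive_tool([
  {"fingers": 1, "linear": [-0.0037, -0.0026, 0.01], "twist": 0},
  {"fingers": 1, "linear": [0, 0, 0.02], "twist": 0.066},
  {"fingers": 1, "linear": [0, 0, 0.025], "twist": 0},
  {"fingers": 1, "linear": [0, 0, 0.025], "twist": 0},
  {"fingers": 1, "linear": [0, 0, 0.02], "twist": 0},
])

```text
clock: 21.28
eef_pos: [459.0, 29.5, 33.0]
tool_rot: [-3.141, 0.001, -0.111]
force: [0.6, -0.3, -0.1]
width: 85.2
gripper_force: 0.0
```

drive_tool([
  {"fingers": 1, "linear": [0, 0, 0.015], "twist": 0},
  {"fingers": 1, "linear": [0, 0, 0.008], "twist": 0},
  {"fingers": 1, "linear": [0, 0, 0.004], "twist": 0},
  {"fingers": 1, "linear": [0, 0, 0], "twist": 0},
  {"fingers": 1, "linear": [0, 0, 0], "twist": 0},
])

```text
clock: 21.7
eef_pos: [459.3, 29.3, 7.2]
tool_rot: [3.142, 0.0, -0.112]
force: [0.6, -0.4, 0.2]
width: 84.9
gripper_force: 0.0
```

drive_tool([
  {"fingers": 0.85, "linear": [0, 0, 0], "twist": 0},
  {"fingers": 0.8, "linear": [0, 0, 0], "twist": 0},
  {"fingers": 0.75, "linear": [0, 0, 0], "twist": 0},
  {"fingers": 0.72, "linear": [0, 0, 0], "twist": 0},
  {"fingers": 0.6, "linear": [0, 0, 0], "twist": 0},
])

```text
clock: 22.12
eef_pos: [459.7, 29.3, 8.1]
tool_rot: [-3.141, -0.001, -0.112]
force: [-1.7, -0.3, 8.6]
width: 61.0
gripper_force: 64.6
```

drive_tool([
  {"fingers": 0.3, "linear": [0, 0, 0], "twist": 0},
  {"fingers": 0, "linear": [0, 0, 0], "twist": 0},
  {"fingers": 0, "linear": [0, 0, 0], "twist": 0},
  {"fingers": 0, "linear": [0, 0, 0], "twist": 0},
])

```text
clock: 22.45
eef_pos: [459.7, 29.2, 8.1]
tool_rot: [-3.141, -0.001, -0.112]
force: [-0.7, -0.9, 8.7]
width: 61.0
gripper_force: 64.6
```

drive_tool([
  {"fingers": 0, "linear": [0, 0, -0.01], "twist": 0},
  {"fingers": 0, "linear": [0, 0, -0.025], "twist": 0},
  {"fingers": 0, "linear": [0, 0, -0.035], "twist": 0},
  {"fingers": 0, "linear": [0, 0, -0.03], "twist": 0},
  {"fingers": 0, "linear": [0, 0, -0.015], "twist": 0},
])

```text
clock: 22.87
eef_pos: [460.2, 29.3, 125.1]
tool_rot: [-3.141, -0.003, -0.112]
force: [0.1, -0.5, -1.7]
width: 61.2
gripper_force: 66.2
```

drive_tool([
  {"fingers": 0, "linear": [0, 0, 0], "twist": 0},
  {"fingers": 0, "linear": [0, 0, 0], "twist": 0},
  {"fingers": 0, "linear": [0, 0, 0], "twist": 0},
])

```text
clock: 23.12
eef_pos: [458.5, 29.8, 121.6]
tool_rot: [-3.141, 0.002, -0.112]
force: [-0.7, -0.1, -2.7]
width: 61.0
gripper_force: 66.2
```

drive_tool([
  {"fingers": 0, "linear": [0.01, 0.0087, 0], "twist": 0},
  {"fingers": 0, "linear": [0.0201, 0.0175, 0], "twist": 0},
  {"fingers": 0, "linear": [0.0201, 0.0175, 0], "twist": 0},
  {"fingers": 0, "linear": [0.0201, 0.0175, 0], "twist": 0},
  {"fingers": 0, "linear": [0.0201, 0.0175, 0], "twist": 0},
])

```text
clock: 23.53
eef_pos: [540.8, -60.9, 120.9]
tool_rot: [3.141, 0.002, -0.113]
force: [0.8, 0.7, -1.5]
width: 60.8
gripper_force: 66.2
```

drive_tool([
  {"fingers": 0, "linear": [0.0201, 0.0175, 0], "twist": 0},
  {"fingers": 0, "linear": [0.0201, 0.0175, 0], "twist": 0},
  {"fingers": 0, "linear": [0.0201, 0.0175, 0], "twist": 0},
  {"fingers": 0, "linear": [0.0201, 0.0175, 0], "twist": 0},
  {"fingers": 0, "linear": [0.0201, 0.0175, 0], "twist": 0},
])

```text
clock: 23.95
eef_pos: [630.5, -159.3, 120.3]
tool_rot: [-3.142, 0.003, -0.113]
force: [0.1, 1.1, -1.7]
width: 61.4
gripper_force: 66.2
```

drive_tool([
  {"fingers": 0, "linear": [0.0098, 0.0086, 0], "twist": 0},
  {"fingers": 0, "linear": [0, 0, 0], "twist": 0},
  {"fingers": 0, "linear": [0, 0, 0], "twist": 0},
  {"fingers": 0, "linear": [0, 0, 0], "twist": 0},
  {"fingers": 0, "linear": [0, 0, 0], "twist": 0},
])

```text
clock: 24.37
eef_pos: [638.2, -165.6, 121.4]
tool_rot: [-3.14, 0.002, -0.112]
force: [0.0, -0.3, -1.4]
width: 61.1
gripper_force: 66.2
```

```bash
python3 - <<'E'
from h import *
s=monitor.read_state(); print(s['eef_pos'],s['tool_rot'],s['force'],s['width'],s['clock'])
E
```

```text
[ 638.2042383  -165.55786469  121.42595727] [-3.14018860e+00  2.19173447e-03 -1.11616139e-01] [ 0.0351396  -0.34500407 -1.42971983] 61.12043392086931 24.3667
```

drive_tool([
  {"fingers": 0, "linear": [0.0007, 0.001, 0.01], "twist": 0},
  {"fingers": 0, "linear": [0, 0, 0.015], "twist": 0},
  {"fingers": 0, "linear": [0, 0, 0.01], "twist": 0},
  {"fingers": 0, "linear": [0, 0, 0.005], "twist": 0},
  {"fingers": 0, "linear": [0, 0, 0], "twist": 0},
])

```text
clock: 24.78
eef_pos: [638.6, -166.9, 80.5]
tool_rot: [-3.141, 0.003, -0.112]
force: [0.4, 0.3, -2.1]
width: 61.1
gripper_force: 66.2
```

drive_tool([
  {"fingers": 0, "linear": [0, 0, 0], "twist": 0},
  {"fingers": 0, "linear": [0, 0, 0], "twist": 0},
])

```text
clock: 24.95
eef_pos: [640.1, -168.0, 82.8]
tool_rot: [3.141, -0.001, -0.112]
force: [-0.4, 0.8, -1.3]
width: 61.1
gripper_force: 66.2
```

drive_tool([
  {"fingers": 0, "linear": [-0.0005, -0.0006, 0.002], "twist": 0},
  {"fingers": 0, "linear": [0, 0, 0.002], "twist": 0},
  {"fingers": 0, "linear": [0, 0, 0.001], "twist": 0},
  {"fingers": 0, "linear": [0, 0, 0], "twist": 0},
  {"fingers": 0, "linear": [0, 0, 0], "twist": 0},
])

```text
clock: 25.37
eef_pos: [639.3, -167.2, 77.3]
tool_rot: [-3.142, -0.0, -0.112]
force: [-0.3, -1.1, -2.1]
width: 61.1
gripper_force: 66.2
```

drive_tool([
  {"fingers": 0, "linear": [0, 0, 0.0015], "twist": 0},
  {"fingers": 0, "linear": [0, 0, 0.0015], "twist": 0},
  {"fingers": 0, "linear": [0, 0, 0], "twist": 0},
  {"fingers": 0, "linear": [0, 0, 0], "twist": 0},
])

```text
clock: 25.7
eef_pos: [639.2, -167.1, 74.1]
tool_rot: [-3.141, 0.0, -0.112]
force: [0.5, -0.9, -1.5]
width: 61.3
gripper_force: 66.2
```

Foot has entered the opening with no contact; continue to seating at about 72.

drive_tool([
  {"fingers": 0, "linear": [0, 0, 0.001], "twist": 0},
  {"fingers": 0, "linear": [0, 0, 0.001], "twist": 0},
  {"fingers": 0, "linear": [0, 0, 0], "twist": 0},
  {"fingers": 0, "linear": [0, 0, 0], "twist": 0},
])

```text
clock: 26.03
eef_pos: [639.4, -167.2, 72.3]
tool_rot: [3.142, -0.0, -0.112]
force: [-0.3, -0.1, -1.4]
width: 61.2
gripper_force: 66.3
```

drive_tool([
  {"fingers": 0, "linear": [0, 0, 0.001], "twist": 0},
  {"fingers": 0, "linear": [0, 0, 0], "twist": 0},
  {"fingers": 0, "linear": [0, 0, 0], "twist": 0},
])

```text
clock: 26.28
eef_pos: [639.4, -167.3, 72.2]
tool_rot: [-3.141, -0.0, -0.112]
force: [-2.4, 1.2, 5.6]
width: 61.1
gripper_force: 66.8
```

Seated at the expected height (72.2 vs 72.1). Release and rise.

drive_tool([
  {"fingers": 0.72, "linear": [0, 0, 0], "twist": 0},
  {"fingers": 0.75, "linear": [0, 0, 0], "twist": 0},
  {"fingers": 0.9, "linear": [0, 0, 0], "twist": 0},
  {"fingers": 1, "linear": [0, 0, 0], "twist": 0},
  {"fingers": 1, "linear": [0, 0, 0], "twist": 0},
])

```text
clock: 26.7
eef_pos: [639.4, -167.2, 71.2]
tool_rot: [3.142, -0.0, -0.112]
force: [0.2, 0.1, -0.3]
width: 85.6
gripper_force: 0.0
```

drive_tool([
  {"fingers": 1, "linear": [0, 0, -0.015], "twist": 0},
  {"fingers": 1, "linear": [0, 0, -0.03], "twist": 0},
  {"fingers": 1, "linear": [0, 0, -0.035], "twist": 0},
  {"fingers": 1, "linear": [0, 0, -0.035], "twist": 0},
  {"fingers": 1, "linear": [0, 0, -0.02], "twist": 0},
])

```text
clock: 27.12
eef_pos: [640.7, -168.3, 210.2]
tool_rot: [3.14, -0.005, -0.113]
force: [0.4, -0.4, 0.1]
width: 85.0
gripper_force: 0.0
```

drive_tool([
  {"fingers": 1, "linear": [0, 0, 0], "twist": 0},
  {"fingers": 1, "linear": [0, 0, 0], "twist": 0},
  {"fingers": 1, "linear": [0, 0, 0], "twist": 0},
])

```text
clock: 27.37
eef_pos: [638.7, -166.6, 205.2]
tool_rot: [-3.141, 0.002, -0.112]
force: [-0.3, -1.0, 0.5]
width: 85.4
gripper_force: 0.0
```

```bash
python3 - <<'E'
from h import *
np.set_printoptions(precision=3,suppress=True)
im=shot('wrist','w11')['color']; s=monitor.read_state(); print(s['eef_pos'],s['tool_rot'],s['clock'])
print(silfit('w11',seg(im,(322,190)),[(116,62,10,104)],(638,-166,-.11)))
E
```

```text
[ 638.488 -166.531  204.72 ] [-3.141  0.003 -0.112] 27.4167
(array([ 638.885, -166.279,   -0.111]), np.float64(254.5625), 8880)
```

drive_tool([
  {"fingers": 1, "linear": [-0.0082, -0.0346, 0], "twist": 0},
  {"fingers": 1, "linear": [-0.0082, -0.0346, 0], "twist": 0},
  {"fingers": 1, "linear": [-0.0082, -0.0346, 0], "twist": 0},
  {"fingers": 1, "linear": [-0.0082, -0.0346, 0], "twist": 0},
  {"fingers": 1, "linear": [-0.0082, -0.0346, 0], "twist": 0},
])

```text
clock: 27.83
eef_pos: [616.6, 11.0, 204.5]
tool_rot: [3.141, 0.003, -0.113]
force: [0.9, -0.4, -0.3]
width: 85.3
gripper_force: 0.0
```

drive_tool([
  {"fingers": 1, "linear": [-0.0082, -0.0346, 0], "twist": 0},
  {"fingers": 1, "linear": [-0.0082, -0.0346, 0], "twist": 0},
  {"fingers": 1, "linear": [-0.0082, -0.0346, 0], "twist": 0},
  {"fingers": 1, "linear": [-0.0082, -0.0346, 0], "twist": 0},
  {"fingers": 1, "linear": [-0.0082, -0.0346, 0], "twist": 0},
])

```text
clock: 28.25
eef_pos: [595.2, 187.5, 204.6]
tool_rot: [3.14, 0.003, -0.112]
force: [0.4, -0.2, -0.2]
width: 85.4
gripper_force: 0.0
```

drive_tool([
  {"fingers": 1, "linear": [-0.0082, -0.0346, 0], "twist": 0},
  {"fingers": 1, "linear": [0, 0, 0.02], "twist": 0.07},
  {"fingers": 1, "linear": [0, 0, 0.025], "twist": 0.063},
  {"fingers": 1, "linear": [0, 0, 0.02], "twist": 0},
  {"fingers": 1, "linear": [0, 0, 0], "twist": 0},
])

```text
clock: 28.67
eef_pos: [588.2, 220.9, 135.6]
tool_rot: [3.136, 0.009, -0.245]
force: [-1.8, -1.0, -0.2]
width: 85.3
gripper_force: 0.0
```

drive_tool([
  {"fingers": 1, "linear": [0, 0, 0], "twist": 0},
  {"fingers": 1, "linear": [0, 0, 0], "twist": 0},
  {"fingers": 1, "linear": [0, 0, 0], "twist": 0},
])

```text
clock: 28.92
eef_pos: [593.3, 220.8, 142.5]
tool_rot: [-3.141, -0.002, -0.246]
force: [-0.6, -0.5, -0.0]
width: 85.3
gripper_force: 0.0
```

```bash
python3 - <<'E'
from h import *
np.set_printoptions(precision=3,suppress=True)
im=shot('wrist','w12')['color']; s=monitor.read_state(); print(s['eef_pos'],s['tool_rot'],s['clock'])
h=cv2.cvtColor(im,cv2.COLOR_BGR2HSV); print(h[190:215:12,230:420:10].tolist()); print(im[190,230:420:10].tolist())
m=((h[...,0]<13)&(h[...,1]>100)).astype(np.uint8); n,l,st,c=cv2.connectedComponentsWithStats(m)
for k in range(1,n):
    if st[k][4]>500: print(st[k],c[k])
E
```

```text
[593.306 220.946 142.619] [-3.14  -0.002 -0.246] 28.9667
[[[20, 92, 170], [20, 92, 170], [20, 92, 170], [20, 94, 169], [21, 92, 169], [20, 92, 170], [20, 94, 165], [14, 135, 121], [14, 138, 122], [14, 140, 126], [14, 139, 108], [15, 138, 111], [14, 140, 115], [21, 91, 171], [20, 93, 167], [20, 97, 166], [20, 101, 166], [20, 101, 166], [20, 101, 166]], [[20, 91, 171], [20, 92, 170], [20, 93, 168], [21, 93, 168], [20, 93, 168], [21, 93, 168], [20, 93, 168], [15, 135, 121], [14, 140, 122], [14, 141, 125], [15, 140, 109], [14, 138, 113], [14, 142, 115], [20, 102, 167], [20, 103, 164], [19, 105, 162], [19, 105, 163], [20, 104, 165], [20, 103, 166]], [[20, 93, 170], [21, 89, 172], [21, 87, 175], [21, 87, 175], [21, 92, 169], [20, 98, 167], [20, 100, 168], [15, 137, 121], [14, 139, 123], [13, 141, 125], [14, 137, 110], [14, 139, 114], [13, 142, 113], [20, 101, 166], [20, 101, 166], [20, 102, 167], [20, 104, 164], [20, 105, 163], [20, 105, 163]]]
[[109, 150, 170], [109, 150, 170], [109, 150, 170], [107, 149, 169], [108, 150, 169], [109, 150, 170], [104, 145, 165], [57, 87, 121], [56, 87, 122], [57, 89, 126], [49, 76, 108], [51, 80, 111], [52, 82, 115], [110, 152, 171], [106, 147, 167], [103, 145, 166], [100, 144, 166], [100, 144, 166], [100, 144, 166]]
```

```bash
cat >> h.py <<'E'
def lidmask(im,pt):
    h=cv2.cvtColor(im,cv2.COLOR_BGR2HSV); m=((h[...,0]<18)&(h[...,1]>115)&(h[...,2]<145)&(h[...,2]>40)).astype(np.uint8); m=cv2.morphologyEx(m,cv2.MORPH_CLOSE,np.ones((3,3)))
    l=cv2.connectedComponents(m)[1]; ct=max(cv2.findContours((l==l[pt[1],pt[0]]).astype(np.uint8),0,2)[0],key=cv2.contourArea)
    return cv2.fillPoly(np.zeros(m.shape,np.uint8),[ct],1)
E
python3 - <<'E'
from h import *
np.set_printoptions(precision=3,suppress=True)
im=cv2.imread('pics/w12.png'); m=lidmask(im,(320,190)); print(cv2.boundingRect(m))
print(silfit('w12',m,[(116,62,4,12),(50,12,12,32)],(592,222,-.245)))
print(silfit('w12',m,[(116,62,4,12)],(592,222,-.245)))
E
```

```text
(290, 135, 65, 111)
(array([591.324, 222.467,  -0.245]), np.float64(286.25), 6746)
(array([591.324, 222.467,  -0.245]), np.float64(286.25), 6746)
```

drive_tool([
  {"fingers": 0.6, "linear": [-0.0023, -0.0011, 0.01], "twist": 0},
  {"fingers": 0.6, "linear": [0, 0, 0.025], "twist": 0},
  {"fingers": 0.6, "linear": [0, 0, 0.03], "twist": 0},
  {"fingers": 0.6, "linear": [0, 0, 0.025], "twist": 0},
  {"fingers": 0.6, "linear": [0, 0, 0.02], "twist": 0},
])

```text
clock: 29.38
eef_pos: [589.4, 223.0, 29.4]
tool_rot: [3.141, 0.001, -0.245]
force: [1.1, -0.7, 0.4]
width: 51.2
gripper_force: 0.0
```

drive_tool([
  {"fingers": 0.6, "linear": [0, 0, 0.01], "twist": 0},
  {"fingers": 0.5, "linear": [0, 0, 0.004], "twist": 0},
  {"fingers": 0.5, "linear": [0, 0, 0], "twist": 0},
  {"fingers": 0.5, "linear": [0, 0, 0], "twist": 0},
  {"fingers": 0.5, "linear": [0, 0, 0], "twist": 0},
])

```text
clock: 29.8
eef_pos: [591.5, 223.0, 18.8]
tool_rot: [-3.14, -0.002, -0.245]
force: [0.9, -0.2, -0.1]
width: 42.1
gripper_force: 0.0
```

drive_tool([
  {"fingers": 0.4, "linear": [0, 0, 0.003], "twist": 0},
  {"fingers": 0.3, "linear": [0, 0, 0], "twist": 0},
  {"fingers": 0.22, "linear": [0, 0, 0], "twist": 0},
  {"fingers": 0.18, "linear": [0, 0, 0], "twist": 0},
  {"fingers": 0.14, "linear": [0, 0, 0], "twist": 0},
])

```text
clock: 30.22
eef_pos: [590.5, 222.7, 14.5]
tool_rot: [-3.142, -0.0, -0.245]
force: [0.1, 0.4, 0.9]
width: 12.2
gripper_force: 0.9
```

drive_tool([
  {"fingers": 0.1, "linear": [0, 0, 0], "twist": 0},
  {"fingers": 0, "linear": [0, 0, 0], "twist": 0},
  {"fingers": 0, "linear": [0, 0, 0], "twist": 0},
  {"fingers": 0, "linear": [0, 0, 0], "twist": 0},
])

```text
clock: 30.55
eef_pos: [590.5, 222.7, 14.7]
tool_rot: [-3.141, -0.0, -0.245]
force: [-2.0, -0.3, 5.2]
width: 10.2
gripper_force: 60.1
```

drive_tool([
  {"fingers": 0, "linear": [0, 0, -0.005], "twist": 0},
  {"fingers": 0, "linear": [0, 0, -0.015], "twist": 0},
  {"fingers": 0, "linear": [0, 0, -0.03], "twist": 0},
  {"fingers": 0, "linear": [0, 0, -0.035], "twist": 0},
  {"fingers": 0, "linear": [0, 0, -0.035], "twist": 0},
])

```text
clock: 30.97
eef_pos: [589.9, 222.4, 135.9]
tool_rot: [3.141, 0.001, -0.246]
force: [0.1, -0.2, -0.9]
width: 10.6
gripper_force: 59.4
```

drive_tool([
  {"fingers": 0, "linear": [0, 0, -0.025], "twist": 0},
  {"fingers": 0, "linear": [0, 0, -0.01], "twist": 0},
  {"fingers": 0, "linear": [0, 0, 0], "twist": 0},
  {"fingers": 0, "linear": [0, 0, 0], "twist": 0},
  {"fingers": 0, "linear": [0, 0, 0], "twist": 0},
])

```text
clock: 31.38
eef_pos: [589.0, 222.8, 167.6]
tool_rot: [3.14, 0.003, -0.245]
force: [0.0, -1.1, -0.7]
width: 10.2
gripper_force: 59.4
```

drive_tool([
  {"fingers": 0, "linear": [0.0051, 0.0131, 0], "twist": 0},
  {"fingers": 0, "linear": [0.0101, 0.0261, 0], "twist": 0},
  {"fingers": 0, "linear": [0.0101, 0.0261, 0], "twist": 0},
  {"fingers": 0, "linear": [0.0101, 0.0261, 0], "twist": 0},
  {"fingers": 0, "linear": [0.0101, 0.0261, 0], "twist": 0},
])

```text
clock: 31.8
eef_pos: [605.1, 94.9, 167.8]
tool_rot: [3.139, 0.002, -0.246]
force: [0.8, -0.2, -0.8]
width: 10.5
gripper_force: 59.4
```

drive_tool([
  {"fingers": 0, "linear": [0.0101, 0.0261, 0], "twist": 0},
  {"fingers": 0, "linear": [0.0101, 0.0261, 0], "twist": 0},
  {"fingers": 0, "linear": [0.0101, 0.0261, 0], "twist": 0},
  {"fingers": 0, "linear": [0.0101, 0.0261, 0], "twist": 0},
  {"fingers": 0, "linear": [0.0101, 0.0261, 0], "twist": 0},
])

```text
clock: 32.22
eef_pos: [622.0, -43.9, 167.8]
tool_rot: [3.14, 0.003, -0.246]
force: [1.4, 0.6, -1.0]
width: 10.4
gripper_force: 59.4
```

drive_tool([
  {"fingers": 0, "linear": [0.0101, 0.0261, 0], "twist": 0},
  {"fingers": 0, "linear": [0.0101, 0.0261, 0], "twist": 0},
  {"fingers": 0, "linear": [0.0101, 0.0261, 0], "twist": 0},
  {"fingers": 0, "linear": [0.0101, 0.0261, 0], "twist": 0},
  {"fingers": 0, "linear": [0.0051, 0.0131, 0], "twist": 0},
])

```text
clock: 32.63
eef_pos: [637.0, -172.4, 168.1]
tool_rot: [3.138, 0.001, -0.251]
force: [0.3, -1.5, -0.5]
width: 10.2
gripper_force: 59.4
```

drive_tool([
  {"fingers": 0, "linear": [0, 0, 0], "twist": -0.06},
  {"fingers": 0, "linear": [0, 0, 0], "twist": -0.0735},
  {"fingers": 0, "linear": [0, 0, 0], "twist": 0},
  {"fingers": 0, "linear": [0, 0, 0], "twist": 0},
  {"fingers": 0, "linear": [0, 0, 0], "twist": 0},
])

```text
clock: 33.05
eef_pos: [638.5, -165.7, 168.7]
tool_rot: [-3.141, 0.001, -0.113]
force: [-0.0, -0.6, -0.7]
width: 10.8
gripper_force: 59.4
```

```bash
python3 - <<'E'
from h import *
np.set_printoptions(precision=3,suppress=True)
im=shot('wrist','w13')['color']; s=monitor.read_state(); print(s['eef_pos'],s['tool_rot'],s['force'],s['width'],s['clock'])
E
```

```text
[ 638.639 -165.72   168.862] [-3.141  0.001 -0.113] [ 0.132  0.74  -1.037] 10.682724935167917 33.1
```

View pics/w13.png

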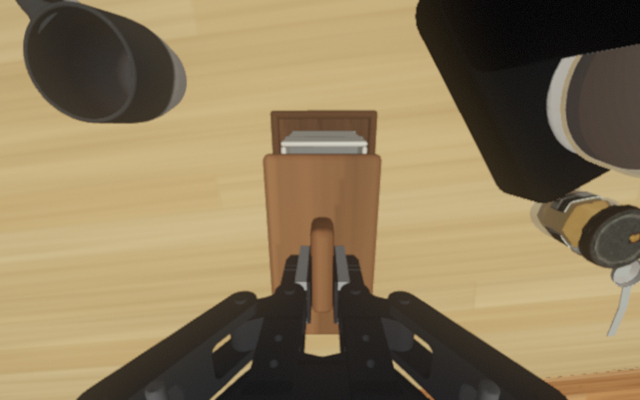

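```bash
python3 - <<'E'
from h import *
np.set_printoptions(precision=2,suppress=True)
u=np.array([np.cos(-.112),np.sin(-.112)])
for px,z in(([(264.5,155.5),(381,155.5)],166),([(281,142),(367.5,142)],104)):
    p=back('w13',px,z)[:,:2]; print(p,np.linalg.norm(p[0]-p[1]),p.mean(0)-58*u)
E
```

```text
[[ 701.1  -142.44]
 [ 694.44 -201.4 ]] 59.324804377966764 [ 640.14 -165.44]
[[ 700.12 -142.33]
 [ 693.18 -203.78]] 61.844519361952244 [ 639.01 -166.57]
```

drive_tool([
  {"fingers": 0, "linear": [-0.0008, 0.0006, 0.008], "twist": 0},
  {"fingers": 0, "linear": [0, 0, 0.012], "twist": 0},
  {"fingers": 0, "linear": [0, 0, 0.012], "twist": 0},
  {"fingers": 0, "linear": [0, 0, 0.008], "twist": 0},
  {"fingers": 0, "linear": [0, 0, 0.004], "twist": 0},
])

```text
clock: 33.52
eef_pos: [636.8, -166.0, 122.8]
tool_rot: [-3.141, 0.004, -0.112]
force: [-1.3, 0.0, -0.9]
width: 10.4
gripper_force: 59.4
```

drive_tool([
  {"fingers": 0, "linear": [0, 0, 0], "twist": 0},
  {"fingers": 0, "linear": [0, 0, 0], "twist": 0},
  {"fingers": 0, "linear": [0, 0, 0], "twist": 0},
  {"fingers": 0, "linear": [0, 0, 0], "twist": 0},
  {"fingers": 0, "linear": [0, 0, 0], "twist": 0},
])

```text
clock: 33.93
eef_pos: [638.4, -166.8, 125.9]
tool_rot: [3.142, -0.001, -0.112]
force: [0.4, -0.4, -0.7]
width: 10.4
gripper_force: 59.4
```

drive_tool([
  {"fingers": 0, "linear": [0, 0, 0.002], "twist": 0},
  {"fingers": 0, "linear": [0, 0, 0.002], "twist": 0},
  {"fingers": 0, "linear": [0, 0, 0.002], "twist": 0},
  {"fingers": 0, "linear": [0, 0, 0], "twist": 0},
  {"fingers": 0, "linear": [0, 0, 0], "twist": 0},
])

```text
clock: 34.35
eef_pos: [637.9, -166.6, 119.1]
tool_rot: [-3.142, 0.0, -0.112]
force: [-0.1, -0.0, -1.0]
width: 10.2
gripper_force: 59.4
```

drive_tool([
  {"fingers": 0, "linear": [0, 0, 0.0015], "twist": 0},
  {"fingers": 0, "linear": [0, 0, 0.0015], "twist": 0},
  {"fingers": 0, "linear": [0, 0, 0], "twist": 0},
  {"fingers": 0, "linear": [0, 0, 0], "twist": 0},
])

```text
clock: 34.68
eef_pos: [638.0, -166.6, 116.2]
tool_rot: [-3.142, 0.0, -0.112]
force: [-1.0, 0.4, -1.3]
width: 10.5
gripper_force: 59.4
```

drive_tool([
  {"fingers": 0, "linear": [0, 0, 0.001], "twist": 0},
  {"fingers": 0, "linear": [0, 0, 0.0005], "twist": 0},
  {"fingers": 0, "linear": [0, 0, 0], "twist": 0},
  {"fingers": 0, "linear": [0, 0, 0], "twist": 0},
])

```text
clock: 35.02
eef_pos: [638.1, -166.7, 114.8]
tool_rot: [-3.142, -0.0, -0.112]
force: [-0.4, -0.7, -1.1]
width: 10.5
gripper_force: 59.5
```

drive_tool([
  {"fingers": 0, "linear": [0, 0, 0.001], "twist": 0},
  {"fingers": 0, "linear": [0, 0, 0], "twist": 0},
  {"fingers": 0, "linear": [0, 0, 0], "twist": 0},
])

```text
clock: 35.27
eef_pos: [638.1, -166.7, 114.7]
tool_rot: [-3.141, -0.0, -0.112]
force: [-2.5, 0.6, 5.9]
width: 10.6
gripper_force: 60.2
```

Seated (114.7 as expected). Release and rise.

drive_tool([
  {"fingers": 0.18, "linear": [0, 0, 0], "twist": 0},
  {"fingers": 0.25, "linear": [0, 0, 0], "twist": 0},
  {"fingers": 0.4, "linear": [0, 0, 0], "twist": 0},
  {"fingers": 0.5, "linear": [0, 0, 0], "twist": 0},
  {"fingers": 0.5, "linear": [0, 0, 0], "twist": 0},
])

```text
clock: 35.68
eef_pos: [638.1, -166.7, 113.7]
tool_rot: [3.142, 0.0, -0.112]
force: [-0.5, -0.7, 0.9]
width: 42.6
gripper_force: 0.0
```

drive_tool([
  {"fingers": 0.5, "linear": [0, 0, -0.01], "twist": 0},
  {"fingers": 0.5, "linear": [0, 0, -0.025], "twist": 0},
  {"fingers": 0.5, "linear": [0, 0, -0.03], "twist": 0},
  {"fingers": 0.5, "linear": [0, 0, -0.03], "twist": 0},
  {"fingers": 0.5, "linear": [0, 0, -0.015], "twist": 0},
])

```text
clock: 36.1
eef_pos: [639.5, -167.9, 228.4]
tool_rot: [3.14, -0.005, -0.112]
force: [0.5, -1.0, 0.2]
width: 42.7
gripper_force: 0.0
```

drive_tool([
  {"fingers": 1, "linear": [0, 0, 0], "twist": 0},
  {"fingers": 1, "linear": [0, 0, 0], "twist": 0},
  {"fingers": 1, "linear": [0, 0, 0], "twist": 0},
  {"fingers": 1, "linear": [0, 0, 0], "twist": 0},
  {"fingers": 1, "linear": [0, 0, 0], "twist": 0},
])

```text
clock: 36.52
eef_pos: [637.4, -166.3, 222.6]
tool_rot: [-3.141, 0.002, -0.112]
force: [0.1, 0.5, -0.1]
width: 85.5
gripper_force: 0.0
```

```bash
python3 - <<'E'
from h import *
np.set_printoptions(precision=3,suppress=True)
im=shot('wrist','w14')['color']; s=monitor.read_state(); print(s['eef_pos'],s['force'],s['clock'],s['width'])
m=lidmask(im,(300,190)); print(cv2.boundingRect(m))
print(silfit('w14',m,[(116,62,104,112),(50,12,112,132)],(638.5,-166,-.11)))
E
```

```text
[ 637.523 -166.486  222.698] [ 0.116 -0.139 -0.495] 36.5667 85.45260661928162
(0, 0, 640, 400)
(array([ 759.287, -229.463,   -1.68 ]), np.float64(242388.3125), 255402)
```

```bash
python3 - <<'E'
from h import *
np.set_printoptions(precision=3,suppress=True)
im=cv2.imread('pics/w14.png'); P=proj('w14',[(665,-150,112),(638,-166,132),(638,-145,112)]); print(P)
h=cv2.cvtColor(im,cv2.COLOR_BGR2HSV); print([h[int(b),int(a)].tolist() for a,b in P])
m0=((h[...,0]<18)&(h[...,1]>105)&(h[...,2]>75)).astype(np.uint8); m0[:,:240]=0; m0[:,400:]=0
n,l,st,c=cv2.connectedComponentsWithStats(m0); k=1+np.argmax(st[1:,4]); print(st[k])
print(silfit('w14',(l==k).astype(np.uint8),[(116,62,104,112),(50,12,112,132)],(638.5,-166,-.11)))
E
```

```text
[[301.551 172.376]
 [322.51  206.006]
 [300.111 201.085]]
[[14, 134, 147], [15, 136, 150], [14, 133, 148]]
[  278   109    90   142 11100]
(array([ 639.711, -165.766,   -0.111]), np.float64(3324.6875), 11100)
```

```bash
python3 - <<'E'
from h import *
np.set_printoptions(precision=3,suppress=True)
im=cv2.imread('pics/w14.png'); h=cv2.cvtColor(im,cv2.COLOR_BGR2HSV)
m0=((h[...,0]<18)&(h[...,1]>105)&(h[...,2]>108)).astype(np.uint8); m0[:,:240]=0; m0[:,400:]=0
n,l,st,c=cv2.connectedComponentsWithStats(m0); k=1+np.argmax(st[1:,4]); print(st[k])
m=cv2.morphologyEx((l==k).astype(np.uint8),cv2.MORPH_CLOSE,np.ones((15,15)))
print(silfit('w14',m,[(116,62,104,112),(50,12,112,132)],(638.5,-166,-.11)))
E
```

```text
[ 286  116   78  135 7941]
(array([ 639.424, -165.956,   -0.11 ]), np.float64(454.5625), 8140)
```

Lid centred within 1 mm and square on the stack; height was confirmed at contact. Handing in.

```bash
python3 -c "
from cell import ctrl
print(ctrl.finish_job())"
```

```text
the job is handed in; nothing more can be done
None
```

The lunch box is packed on the tray in the order you asked for and handed in at about 37 s of the 128 s allowed; each piece met its expected seating height, the stack is centred to about 2 mm and square in the last camera fits, and hand-in returned no verdict.

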